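Finish packing a half-filled mailer box of accessories

TASK

Finish packing the open mailer box, which already holds a white carton at one end of its front row and a round speaker at the other: fill the row between them, in line and evenly spaced, with the power adaptor lengthwise next to the speaker and the small plug charger next to the white carton, and lay the laptop battery flat and lengthwise at the middle of the back wall, the side where the lid hangs. Then lay the flat metal drive squarely on top of the adaptor, the same way round, so that nothing weighs on it. Set every item down rather than dropping it, do not shift what is already packed, and leave the mouse and the roll of tape where they lie.

Things in the scene. Friction and masses are not known exactly. Their poses are not given: they have to be found in the camera images.
- mailer: Open brown mailer box, fixed; outside 200 (x) x 306 (y) x 58 mm high, walls 5, floor 4 mm thick. Origin: centre of its underside, on the bench. +x points to the back wall; from its top edge the lid slopes down to the bench, 190 mm long plus tuck flap, no higher than the walls. The front row is centred 36 mm before the centre (x = -36); the battery's place is about x = +45, y = 0. Yaw within 0.25 rad.
- mat: Grey rubber mat, fixed on the bench, 318 (x) x 322 (y) x 3 mm thick, on the half of the work area that the box leaves free (left or right). Origin: centre of its underside. Six loose items lie on it in any order, in three rows (104 mm apart in its x) of two (146 mm apart in its y), their y axes within 0.18 rad of its own; its yaw is within 0.1 rad.
- carton: White retail carton already packed, loose, 60 (x) x 48 (y) x 46 mm high, standing on the box's floor at one end of the front row, about 5 mm from the end wall. Origin: centre of its underside; axes as the box's, within 0.03 rad. Reference only: not to be moved.
- speaker: Small round grey speaker already packed, loose upright cylinder 50 mm in diameter, 50 mm high, on the box's floor at the other end of the front row, about 5 mm from the end wall. Origin: centre of its underside, z up; its yaw is arbitrary. About 189 mm is free between it and the carton. Reference only: not to be moved.
- battery: Laptop battery pack: the longest item, a dark flat bar 46 (x) x 150 (y, long) x 20 mm high with a pale blank sticker, 0.26 kg, loose on the rubber mat. Origin: centre of its underside. Grip across its 46 mm.
- adaptor: Laptop power adaptor: black brick 48 (x) x 104 (y, long) x 30 mm high with a mains inlet in one end and no cord, 0.3 kg, loose on the mat. Origin: centre of its underside. Grip across its 48 mm.
- charger: Small white plug charger, 44 x 44 x 28 mm high, its two steel pins folded flat in the top, 0.09 kg, loose on the mat. Origin: centre of its underside, z up through the pins. Grip across either side.
- drive: External drive: flat aluminium slab 56 (x) x 100 (y, long) x 14 mm high with black ends, 0.17 kg, loose on the mat. Origin: centre of its underside. Grip across its 56 mm. On top of the adaptor its underside is 30 mm above the adaptor's.
- mouse: Black computer mouse, 56 (x) x 100 (y) x 34 mm high, loose on the mat among the items; another order's, not to be moved. Origin: centre of its underside.
- tape: Roll of brown packing tape lying flat on the mat among the items, 64 mm across, 44 mm hole, 48 mm high; not to be moved. Origin: centre of its underside.

How it is judged:
By the outcome, as a careful person would: the job done as asked, in the order asked, and still so for the second after the job is handed in, with the robot touching nothing.
It also fails if it takes over 96 s, if anything falls off the work surface, if the arm or the gripper's body presses on something with over 40 N, if the wrist force passes 120 N, or if a joint passes its speed limit or range.

ROBOT

A 6-joint arm with a two-finger parallel gripper is mounted at the origin on the work surface. World frame = base frame: x ahead of the robot, y to its left, z up, the work surface at z = 0. Lengths are in m, angles in rad, forces in N, time in s.
With the tool pointing down it reaches from about 0.35 to 0.975 m from the base axis. Payload 4.9 kg.
Tool frame: the origin (TCP) lies at the very end of the fingers, on their centre line; the grasp point (between the pads) lies 19 mm behind it; x points along the fingers, z is the direction in which the jaws open and shut, and the axes are right-handed (so a half turn about x gives the same grasp; the last joint's range is limited). The gripper opens to 85 mm and grips with 20 to 120 N. Pads are 22 mm wide; open, the fingers measure 114 mm over their backs; the gripper's body (76 mm by 85 mm) begins 54 mm behind the grasp point. The pads swing forward as they close: fully open they stand 13 mm farther back than shut.
Start: joints at [-1.401, 0.053, 1.613, -0, 1.476, -0.119], TCP at [0.178, -0.599, 0.231] pointing down, gripper open.
Joint ranges: [-3.01, 3.01], [-1.01, 2.22], [0.06, 2.58], [-1.02, 4.17], [0.09, 2.62], [-3.14, 3.14]. Speed limits (rad/s): [2.57, 2.57, 3.14, 3.14, 3.14, 3.14].

INTERFACE

Orientations are given as a unit quaternion [w, x, y, z].
In Python, from plant import manip, viewer gives the robot as it stands.
- The arm moves only by the shell command python3 -m inch 'ROWS'. ROWS is JSON, a list of rows, each an object with "fingers": the opening, from -1 (shut) to 1 (fully open), so that 0 is half open; "delta_pos": the shift along the tool's x, y, z in cm, a list of three; "twist": the turn, a rotation vector about the tool's x, y, z in degrees, a list of three. A call has 1 to 5 rows; each row shifts and turns the commanded pose from where the row before left it, along the tool's axes as they then stand; what a row does not reach is not made up. A row lasts 1/8 s, in which the tool goes at most 62.5 mm and 10.7 degrees, less where a joint would pass 70% of its speed; a pose out of reach is approached as far as the arm can. A call is refused whole if a number of a shift passes 6.25 or a number of a turn 10.7, either way. A call with a gripper value outside its range is refused whole. The fingers move at their own pace and stop on an object; the grip force is fixed at half the most. Time passes only in rows, so rows that do not move let the fingers close. It gives the time, the measured TCP pose, the force and the opening at its end, in the units of the state.
- manip.state(): the state, without advancing time (a new reading comes with each control period).
- viewer.grab_frame(name): name is "scene" or "top" or "wrist"; returns a dict with "pixels" (384x512x3 uint8, blue, green, red), "range_z" (384x512 float32, m along the optical axis (not along the pixel's ray), 0 where there is no reading), "K" (3x3 intrinsics, pixels), "pose" (4x4, takes a point from camera to world coordinates). Camera axes: x right, y down, z forward; pixel columns grow to the right and rows downward; lengths in m; the calibration is good to about 2 mm. A picture is of the moment at which its call begins.
- manip.job_done(): hands the job in, once; it reports no verdict.
The state is a dict: "time": time; "joint_pos": joint angles; "joint_vel": joint speeds; "joint_efforts": joint torques, N m; "tool_pos": TCP position; "tool_rot": TCP orientation; "contact_force": force on the tool from outside, world axes, zero at the start; "ft_torque": the same for the moment, N m; "gripper_width": opening from 0.0 (shut) to 1.0 (fully open).
Only numpy, scipy, OpenCV 4.12 (cv2) and the standard library are available. Lean on these libraries where they do the work, as an engineer would, in place of code of your own. Each camera call takes 0.05 s, during which the arm holds its last target.

## Working session

There is one attempt and no reset: what is moved stays moved. The work goes in short steps, Python scripts to look and compute and a shell command to move; the robot and the scene stay as the last step left them, time stands still between calls to the robot, and variables do not carry over. Pictures are saved under pics/ and viewed, and the job is handed in when it is done.

```bash
ls -la; mkdir -p pics
python3 - <<'E'
from plant import manip, viewer
import cv2, numpy as np
print(manip.state())
for n in ["scene","top","wrist"]:
    f=viewer.grab_frame(n); cv2.imwrite(f"pics/{n}0.png",f["pixels"]); print(n,f["K"].tolist(),np.round(f["pose"],4).tolist())
    np.savez(f"pics/{n}0.npz",**f)
E
```

```text
total 12
drwxr-xr-x  3 agent agent 4096 Dec  7 02:41 .
drwxr-xr-x 23 root  root  4096 Dec  7 02:41 ..
drwxr-xr-x  2 agent agent 4096 Dec  7 02:41 pics
{'time': 0.0, 'joint_pos': array([-1.40096526e+00,  5.33897240e-02,  1.61429494e+00, -7.92239768e-07,
        1.47599405e+00, -1.19018519e-01]), 'joint_vel': array([-0.00109858, -0.00015893, -0.00068027, -0.00016098, -0.00049603,
        0.00029501]), 'joint_efforts': array([ 1.11049146e-04, -3.93686914e+01, -3.70172131e+01, -5.76172351e-05,
        7.33346416e-03, -1.32044084e-05]), 'tool_pos': array([ 0.17791424, -0.59849336,  0.23004208]), 'tool_rot': array([ 0.56622097,  0.42334045,  0.56729054, -0.42232466]), 'contact_force': array([ 0.00072809,  0.63092604, -0.09363318]), 'ft_torque': array([-0.0264853 , -0.00602197,  0.01304603]), 'gripper_width': 0.9987855530630463}
scene [[365.1548263282983, 0.0, 257.0532917735709], [0.0, 365.1548263282983, 187.75321583562527], [0.0, 0.0, 1.0]] [[0.3453, 0.6077, -0.7152, 1.1624], [0.9384, -0.2109, 0.2738, -0.2479], [0.0155, -0.7657, -0.6431, 0.6229], [0.0, 0.0, 0.0, 1.0]]
top [[367.5209328152068, 0.0, 258.6154472849264], [0.0, 367.5209328152068, 191.91869386600234], [0.0, 0.0, 1.0]] [[0.0016, -0.9931, 0.1176, 0.4514], [-0.9999, -0.0028, -0.0102, -0.0093], [0.0105, -0.1175, -0.993, 0.8662], [0.0, 0.0, 0.0, 1.0]]
wrist [[312.5335116646701, 0.0, 255.4907688448569], [0.0, 312.5335116646701, 193.06533648566878], [0.0, 0.0, 1.0]] [[0.2852, -0.9072, -0.3093, 0.26], [-0.9585, -0.2706, -0.0901, -0.5747], [-0.0019, 0.3222, -0.9467, 0.3726], [0.0, 0.0, 0.0, 1.0]]
```

View pics/top0.png

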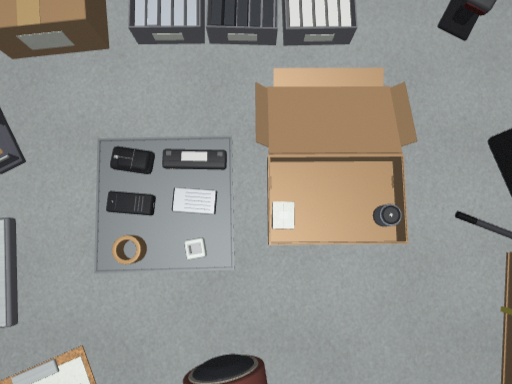

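View pics/scene0.png

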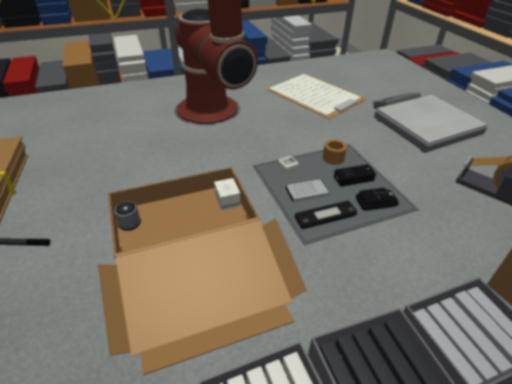

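View pics/wrist0.png

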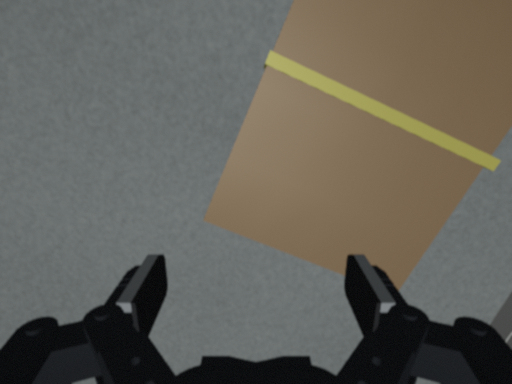

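Run:
```python
import cv2, numpy as np
f=cv2.imread("pics/top0.png")
cv2.imwrite("pics/zoomA.png",cv2.resize(f[130:275,92:237],None,fx=4,fy=4,interpolation=cv2.INTER_CUBIC))
cv2.imwrite("pics/zoomB.png",cv2.resize(f[140:250,255:415],None,fx=4.5,fy=4.5,interpolation=cv2.INTER_CUBIC))
```

```text
(no output)
```

View pics/zoomA.png

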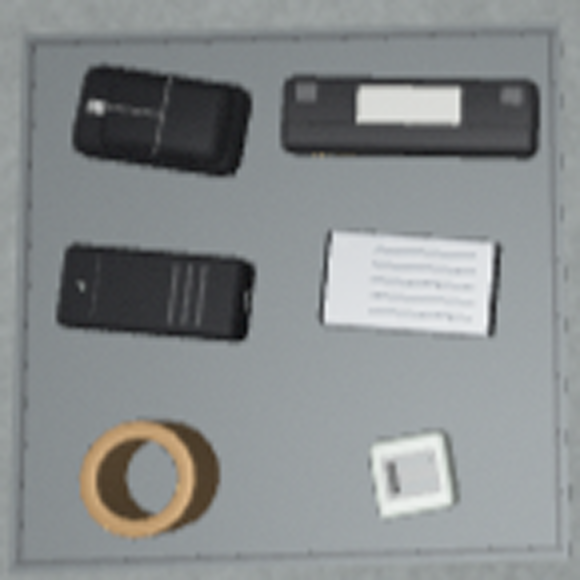

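View pics/zoomB.png

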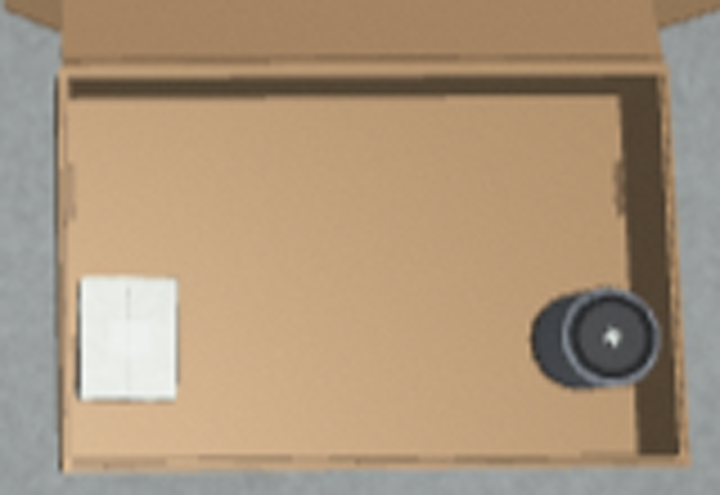

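```bash
cat > h.py <<'E'
import cv2, numpy as np
from plant import manip, viewer
def load(n): return dict(np.load(f"pics/{n}.npz"))
def world(f):
    h,w=f["range_z"].shape; u,v=np.meshgrid(np.arange(w),np.arange(h)); d=f["range_z"]; K=f["K"]
    P=np.stack([(u-K[0,2])/K[0,0]*d,(v-K[1,2])/K[1,1]*d,d],-1)
    return P@f["pose"][:3,:3].T+f["pose"][:3,3]
def ray(f,uv,z):
    uv=np.atleast_2d(np.asarray(uv,float)); K=f["K"]
    r=np.c_[(uv[:,0]-K[0,2])/K[0,0],(uv[:,1]-K[1,2])/K[1,1],np.ones(len(uv))]@f["pose"][:3,:3].T
    o=f["pose"][:3,3]; return o+r*((z-o[2])/r[:,2])[:,None]
def grab(n,tag):
    f=viewer.grab_frame(n); np.savez(f"pics/{tag}.npz",**f); cv2.imwrite(f"pics/{tag}.png",f["pixels"]); return f
def rect(f,mask,z,long_y=True):
    """largest blob of mask -> plane z; centre, sizes (x,y), yaw of its y axis wrt world y"""
    c=max(cv2.findContours(mask.astype(np.uint8),cv2.RETR_EXTERNAL,cv2.CHAIN_APPROX_NONE)[0],key=cv2.contourArea)
    p=ray(f,c[:,0,:],z)[:,:2]
    (cx,cy),(a,b),ang=cv2.minAreaRect((p*1000).astype(np.float32))
    th=np.radians(ang)  # direction of side a
    # x-axis direction: closest to world x (mod 90deg)
    th=(th+np.pi/4)%(np.pi/2)-np.pi/4
    q=p*1000@np.array([[np.cos(th),-np.sin(th)],[np.sin(th),np.cos(th)]])
    lo,hi=q.min(0),q.max(0)
    return np.round([cx,cy],1),np.round(hi-lo,1),round(th,4),len(c)
E
python3 - <<'E'
from h import *
f=load("top0"); W=world(f)
for n,(u,v) in dict(mat=(220,230),mouse=(125,158),bat=(195,158),adap=(131,204),drive=(194,201),chg=(195,248),cart=(283,215),spk=(391,215),floor=(330,200),wallT=(336,157),bench=(250,120),front=(340,241)).items():
    print(n,np.round(W[v-1:v+2,u-1:u+2].reshape(-1,3).mean(0)*1000,1), np.round(W[v-1:v+2,u-1:u+2,2].std()*1000,1))
def reg(u0,v0,u1,v1):
    m=np.zeros(W.shape[:2],bool); m[v0:v1,u0:u1]=1; return m
Z=W[...,2]*1000
for n,r,h in [("bat",(158,143,232,175),23),("adap",(103,185,160,222),33),("drive",(168,182,222,220),17),("chg",(180,232,212,264),31),("cart",(268,195,300,235),50),("spk",(368,200,408,232),54),("mouse",(106,142,158,178),None),("tape",(106,230,150,270),51)]:
    hh=h or 30
    m=reg(*r)&(abs(Z-hh)<(7 if h else 25))
    if n=="bat" or n=="drive": m=reg(*r)&(Z-3>h/2-3)&(Z<h+8)
    print(n,rect(f,m,hh/1000), m.sum(), np.round(np.median(Z[m]),1))
m=reg(95,135,235,275)&(f["pixels"].astype(int).mean(-1)>0)
E
```

```text
mat [463.9  71.9   1.9] 0.9
mouse [627.  288.2  36.6] 0.8
bat [630.5 130.5  22.8] 1.1
adap [521.8 271.5  32.2] 0.8
drive [530.4 131.6  16.9] 1.1
chg [423.2 124.8  30.3] 0.4
cart [496.6 -72.   49.1] 1.3
spk [ 496.9 -311.5   53.5] 1.2
floor [ 534.9 -187.     2.8] 1.5
wallT [ 629.3 -194.1   45.2] 8.9
bench [730.2   3.   -1.1] 1.1
front [ 439.3 -201.7   31.7] 21.7
bat (array([629.4, 132.7]), array([ 45.1, 149. ]), np.float64(0.0035), 159) 1252 22.0
adap (array([525.9, 274.9]), array([ 47.6, 103.8]), np.float64(-0.0846), 126) 952 32.1
drive (array([532.6, 131.5]), array([ 55.9, 101.3]), np.float64(-0.069), 129) 1046 16.1
chg (array([423.9, 125.8]), array([43.5, 43.7]), np.float64(0.181), 69) 380 29.9
cart (array([498.9, -73.2]), array([58. , 46.9]), np.float64(-0.003), 92) 623 49.2
spk (array([ 499.2, -308.1]), array([47.7, 49.8]), np.float64(0.7622), 62) 523 53.3
mouse (array([624.9, 272.5]), array([ 55.8, 102.8]), np.float64(-0.1681), 127) 1029 33.6
tape (array([421.7, 270.9]), array([60.5, 63.5]), np.float64(0.0016), 83) 391 50.1
```

Run:
```python
from h import *
f=load("top0"); W=world(f); Z=W[...,2]*1000
hsv=cv2.cvtColor(f["pixels"],cv2.COLOR_BGR2HSV)
g=cv2.cvtColor(f["pixels"],cv2.COLOR_BGR2GRAY).astype(float)
sat=hsv[...,1].astype(float)
# outer edges via saturation threshold crossing (brown vs grey bench), subpixel
def cross(line,thr):
    s=line-thr; i=np.where(np.sign(s[:-1])!=np.sign(s[1:]))[0]; return [k+s[k]/(s[k]-s[k+1]) for k in i]
thr=60
front=[(u,cross(sat[225:260,u],thr)) for u in range(275,400,5)]
front=[(u,225+c[-1]) for u,c in front if c]
left=[(255+cross(sat[v,255:290],thr)[0],v) for v in range(170,236,5) if cross(sat[v,255:290],thr)]
right=[(385+cross(sat[v,385:425],thr)[-1],v) for v in range(170,236,5) if cross(sat[v,385:425],thr)]
for n,e,ax in (("front",front,0),("left",left,1),("right",right,1)):
  for z in (0,.058):
    p=ray(f,e,z)*1000; 
    i,j=(1,0) if ax==0 else (0,1)
    k=np.polyfit(p[:,i],p[:,j],1); print(n,z,"slope",k[0].round(4),"res",np.std(p[:,j]-np.polyval(k,p[:,i])).round(2),"at mid",np.polyval(k,-190.6 if ax==0 else 535).round(1))
# back wall top ridge : print intensity column
print(g[150:166,330].astype(int), Z[150:166,330].round())
print(g[236:248,330].astype(int), Z[236:248,330].round())
```

```text
front 0 slope -0.0084 res 0.23 at mid 432.8
front 0.058 slope -0.0084 res 0.21 at mid 434.2
left 0 slope 0.0054 res 0.08 at mid -39.6
left 0.058 slope 0.0054 res 0.08 at mid -37.5
right 0 slope 0.0096 res 0.17 at mid -367.4
right 0.058 slope 0.0096 res 0.16 at mid -343.4
[137 137 118 125 147 156 136  94  74  74  72 117 151 160 160 162] [55. 58. 59. 54. 59. 55. 58. 47. 36. 24. 10.  3.  4.  3. -0.  5.]
[176 175 177 176 177 148 148 164 161 158 158 157] [ 4.  4.  2.  3.  3. 24. 56. 56.  1. -3. -3. -0.]
```

```bash
cat >> h.py <<'E'
from scipy.spatial.transform import Rotation as R
def tool():
    s=manip.state(); q=s["tool_rot"]; return s,np.array(s["tool_pos"]),R.from_quat([q[1],q[2],q[3],q[0]])
def target_rot(yaw):  # tool x down, z along item +x, y along item +y
    M=np.array([[0,0,1],[0,1,0],[-1,0,0]],float); return R.from_euler('z',yaw)*R.from_matrix(M)
def go(x,y,z,yaw):
    "mm, rad: remaining shift in tool axes (cm), twist (deg)"
    s,p,r=tool(); d=(np.array([x,y,z])/1000-p); t=(r.inv()*target_rot(yaw)).as_rotvec(degrees=True)
    print("t",round(s["time"],2),"tcp",np.round(p*1000,1),"F",np.round(s["contact_force"],1),"w",round(s["gripper_width"]*85,1))
    print("shift now-axes cm",np.round(r.inv().apply(d)*100,2),"target-axes",np.round(target_rot(yaw).inv().apply(d)*100,2),"twist deg",np.round(t,2))
E
python3 - <<'E'
from h import *
s,p,r=tool(); print(r.as_matrix().round(3)); go(430,0,230,0)
f=load("wrist0"); W=world(f); 
for uv in [(150,258),(158,270),(362,258),(370,270),(150,280),(380,285)]:
    print(uv, f["range_z"][uv[1],uv[0]], (r.inv().apply(W[uv[1],uv[0]]-p)*1000).round(1))
T=r.inv().apply((W-p).reshape(-1,3)).reshape(W.shape)*1000
near=(f["range_z"]>0)&(f["range_z"]<.2)
print(T[near][:,0].max(), np.sort(T[near][:,0])[-20:])
C=r.inv()*R.from_matrix(f["pose"][:3,:3]); print(C.as_matrix().round(3), r.inv().apply(f["pose"][:3,3]-p))
E
```

```text
[[-0.     0.959  0.285]
 [ 0.002  0.285 -0.959]
 [-1.     0.    -0.002]]
t 0.15 tcp [ 177.9 -598.6  230.3] F [-0.   0.4 -0.3] w 84.9
shift now-axes cm [  0.12  41.21 -50.2 ] target-axes [3.000e-02 5.986e+01 2.521e+01] twist deg [-7.345e+01 -7.000e-02 -7.000e-02]
(150, 258) 0.0 [-142.2   85.5    0.2]
(158, 270) 0.13697901 [-23.4   9.4 -42.6]
(362, 258) 0.13801849 [-20.8  13.9  47.2]
(370, 270) 0.13003227 [-29.4  13.3  47.8]
(150, 280) 0.12702519 [-33.4  11.1 -42.7]
(380, 285) 0.12076533 [-39.3  13.   48.3]
-12.10783931099592 [-13.14943177 -13.14040654 -13.09894878 -13.08042029 -13.02649047
 -13.02548185 -13.02371653 -13.01917864 -13.0170456  -13.00474248
 -12.99401928 -12.97593888 -12.92634694 -12.89195495 -12.80364443
 -12.65390813 -12.64480818 -12.48326821 -12.31815771 -12.10783931]
[[ 0.    -0.322  0.947]
 [ 0.    -0.947 -0.322]
 [ 1.     0.    -0.   ]] [-0.14219586  0.08549689  0.00015253]
```

```bash
python3 -m inch '[{"fingers":0.6,"delta_pos":[0,4,0],"twist":[-10.5,0,0]},{"fingers":0.6,"delta_pos":[0,4,0],"twist":[-10.5,0,0]},{"fingers":0.6,"delta_pos":[0,4,0],"twist":[-10.5,0,0]},{"fingers":0.6,"delta_pos":[0,5,0],"twist":[-10.5,0,0]},{"fingers":0.6,"delta_pos":[0,5,0],"twist":[-10.5,0,0]}]'
python3 - <<'E'
from h import *
go(526,275,230,-.085)
E
```

```text
time: 0.78
tool_pos: [0.3441, -0.4641, 0.2308]
tool_rot: [0.696, 0.127, 0.696, -0.126]
contact_force: [0.4, -0.5, 0.9]
gripper_width: 0.796
t 0.78 tcp [ 344.1 -464.1  230.8] F [ 0.4 -0.5  0.9] w 67.7
shift now-axes cm [ 0.13 75.58 -8.99] target-axes [ 0.08 75.18 11.85] twist deg [-1.574e+01 -1.000e-02 -4.000e-02]
```

```bash
python3 -m inch '[{"fingers":0.6,"delta_pos":[0,3,0],"twist":[-8,0,0]},{"fingers":0.6,"delta_pos":[0,6,0],"twist":[-7.7,0,0]},{"fingers":0.6,"delta_pos":[0,6,1],"twist":[0,0,0]},{"fingers":0.6,"delta_pos":[0,6,1],"twist":[0,0,0]},{"fingers":0.6,"delta_pos":[0,6,1],"twist":[0,0,0]}]'; python3 -m inch '[{"fingers":0.6,"delta_pos":[0,6,1],"twist":[0,0,0]},{"fingers":0.6,"delta_pos":[0,6,1],"twist":[0,0,0]},{"fingers":0.6,"delta_pos":[0,6,1],"twist":[0,0,0]},{"fingers":0.6,"delta_pos":[0,6,1],"twist":[0,0,0]},{"fingers":0.6,"delta_pos":[0,6,1],"twist":[0,0,0]}]'
python3 - <<'E'
from h import *
go(526,275,230,-.085)
E
```

```text
time: 1.4
tool_pos: [0.4137, -0.2004, 0.2311]
tool_rot: [0.706, 0.033, 0.706, -0.033]
contact_force: [0.5, 0.2, 0.2]
gripper_width: 0.798
time: 2.02
tool_pos: [0.491, 0.0939, 0.2312]
tool_rot: [0.707, 0.032, 0.706, -0.032]
contact_force: [1.5, -1.0, -0.1]
gripper_width: 0.805
t 2.02 tcp [491.   93.9 231.2] F [ 1.5 -1.  -0.1] w 68.4
shift now-axes cm [ 0.12 18.35  1.83] target-axes [ 0.12 18.34  1.95] twist deg [-0.37  0.03  0.01]
```

```bash
python3 -m inch '[{"fingers":0.6,"delta_pos":[0,6,0.6],"twist":[-0.37,0,0]},{"fingers":0.6,"delta_pos":[0,6,0.6],"twist":[0,0,0]},{"fingers":0.6,"delta_pos":[0,6,0.6],"twist":[0,0,0]},{"fingers":0.6,"delta_pos":[2,0.35,0.1],"twist":[0,0,0]},{"fingers":0.6,"delta_pos":[0,0,0],"twist":[0,0,0]}]'
python3 - <<'E'
from h import *
grab("wrist","w1"); go(526,275,100,-.085)
E
```

```text
time: 2.65
tool_pos: [0.5243, 0.2725, 0.2082]
tool_rot: [0.705, 0.029, 0.708, -0.031]
contact_force: [0.3, 0.5, 0.3]
gripper_width: 0.801
t 2.7 tcp [524.9 272.  209.5] F [ 0.9 -0.4  0.2] w 68.3
shift now-axes cm [10.95  0.33  0.11] target-axes [10.95  0.31  0.08] twist deg [-0.04 -0.18  0.11]
```

View pics/w1.png

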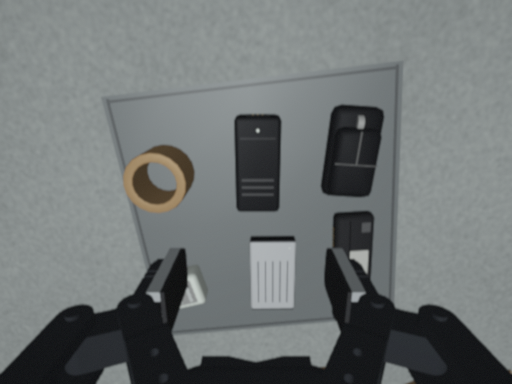

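Run:
```python
from h import *
f=load("w1"); W=world(f); Z=W[...,2]*1000
def reg(u0,v0,u1,v1):
    m=np.zeros(W.shape[:2],bool); m[v0:v1,u0:u1]=1; return m
for n,r,h in [("adap",(220,105,295,225),33),("drive",(240,230,310,320),17)]:
    m=reg(*r)&(Z>h-8)&(Z<h+8); print(n,rect(f,m,h/1000),np.median(Z[m]).round(1))
# finger tips
s,p,rr=tool(); T=rr.inv().apply((W-p).reshape(-1,3)).reshape(W.shape)*1000
near=(f["range_z"]>0)&(f["range_z"]<.16)
print(np.sort(T[near][:,0])[-100::20]);
```

```text
adap (array([528. , 277.7]), array([ 47.2, 102.4]), np.float64(-0.0819), 269) 32.7
drive (array([534.7, 134. ]), array([ 55.5, 103.9]), np.float64(-0.0696), 224) 16.8
[-8.45353238 -8.16056091 -7.67314619 -6.98100291 -6.53148946]
```

```bash
python3 -m inch '[{"fingers":0.6,"delta_pos":[5,0.3,0.2],"twist":[0,0,0]},{"fingers":0.6,"delta_pos":[5,0,0],"twist":[0,0,0]},{"fingers":0.6,"delta_pos":[5,0,0],"twist":[0,0,0]},{"fingers":0.6,"delta_pos":[3,0,0],"twist":[0,0,0]},{"fingers":0.6,"delta_pos":[0,0,0],"twist":[0,0,0]}]'
python3 - <<'E'
from h import *
go(527,276,5,-.085)
E
```

```text
time: 3.32
tool_pos: [0.5262, 0.2735, 0.0289]
tool_rot: [0.705, 0.03, 0.708, -0.032]
contact_force: [-0.2, -0.3, -0.6]
gripper_width: 0.796
t 3.33 tcp [526.2 273.5  28.9] F [-0.2 -0.3 -0.6] w 67.7
shift now-axes cm [2.39 0.26 0.07] target-axes [2.39 0.25 0.06] twist deg [-0.13 -0.3   0.15]
```

```bash
python3 -m inch '[{"fingers":0.6,"delta_pos":[2.3,0.2,0.1],"twist":[0,0,0]},{"fingers":0.6,"delta_pos":[0,0,0],"twist":[0,0,0]},{"fingers":-0.5,"delta_pos":[0,0,0],"twist":[0,0,0]},{"fingers":-0.5,"delta_pos":[0,0,0],"twist":[0,0,0]},{"fingers":-0.5,"delta_pos":[0,0,0],"twist":[0,0,0]}]'; python3 -m inch '[{"fingers":-0.5,"delta_pos":[0,0,0],"twist":[0,0,0]},{"fingers":-0.5,"delta_pos":[0,0,0],"twist":[0,0,0]}]';  python3 - <<'E'
from h import *
go(527,276,5,-.085)
E
```

```text
time: 3.95
tool_pos: [0.5309, 0.2781, 0.0108]
tool_rot: [0.708, 0.031, 0.705, -0.03]
contact_force: [-1.2, -0.6, 7.3]
gripper_width: 0.545
time: 4.2
tool_pos: [0.5309, 0.2781, 0.0108]
tool_rot: [0.708, 0.031, 0.705, -0.03]
contact_force: [-1.0, -1.8, 6.5]
gripper_width: 0.544
t 4.2 tcp [530.9 278.1  10.8] F [-1.  -1.8  6.5] w 46.2
shift now-axes cm [ 0.58 -0.25 -0.38] target-axes [ 0.58 -0.25 -0.37] twist deg [-0.02  0.18 -0.07]
```

Run:
```python
from h import *
f=grab("wrist","w2"); go(527,276,5,-.085)
W=world(f); s,p,rr=tool(); T=rr.inv().apply((W-p).reshape(-1,3)).reshape(W.shape)*1000
near=(f["range_z"]>0)&(f["range_z"]<.17)&(np.abs(T[...,2])<45)&(np.abs(T[...,1])<16)
print(np.sort(T[near][:,0])[-200::20]); print(W[300,256],W[200,256])
g=viewer.grab_frame("scene"); cv2.imwrite("pics/s2.png",cv2.resize(g["pixels"][130:250,230:430],None,fx=4,fy=4))
```

```text
t 4.25 tcp [530.9 278.1  10.8] F [-1.5 -0.5  6.9] w 46.5
shift now-axes cm [ 0.58 -0.25 -0.38] target-axes [ 0.58 -0.24 -0.38] twist deg [-0.02  0.18 -0.07]
[8.64361654 8.66728438 8.72186966 8.75345827 8.79253687 8.8676146
 8.94604559 9.01656333 9.08066029 9.24484652]
[0.53265777 0.26854935 0.03261735] [0.53680555 0.31761838 0.03308646]
```

View pics/w2.png

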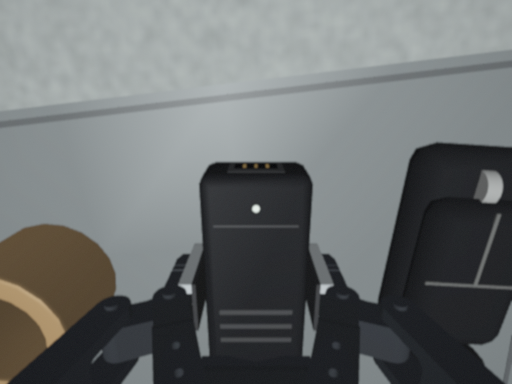

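View pics/s2.png

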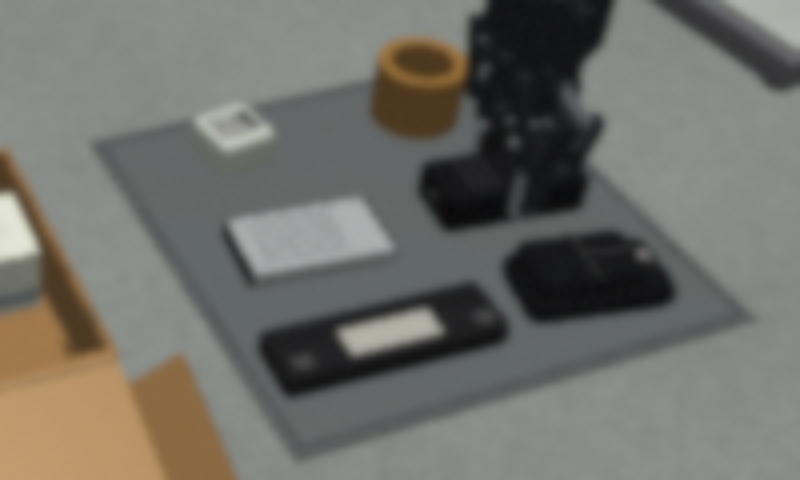

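```bash
python3 -m inch '[{"fingers":-0.5,"delta_pos":[-2,0,0],"twist":[0,0,0]},{"fingers":-0.5,"delta_pos":[-4,0,0],"twist":[0,0,0]},{"fingers":-0.5,"delta_pos":[-4,0,0],"twist":[0,0,0]},{"fingers":-0.5,"delta_pos":[0,0,0],"twist":[0,0,0]},{"fingers":-0.5,"delta_pos":[0,0,0],"twist":[0,0,0]}]';  python3 - <<'E'
from h import *
f=grab("wrist","w3"); go(527,276,105.9,-.085)
W=world(f); s,p,rr=tool(); T=rr.inv().apply((W-p).reshape(-1,3)).reshape(W.shape)*1000
print(T[310,256],T[200,256], T[300,230:290:10,0])
near=(f["range_z"]>0)&(T[...,0]<30)
m=near; print(np.sort(T[m][:,0])[::-400][:12])
E
```

```text
time: 4.92
tool_pos: [0.5285, 0.2775, 0.1076]
tool_rot: [0.706, 0.03, 0.707, -0.03]
contact_force: [-0.5, -0.2, -3.2]
gripper_width: 0.55
t 4.97 tcp [528.  277.2 106.5] F [-0.6  0.  -2.7] w 46.3
shift now-axes cm [ 0.06 -0.13 -0.09] target-axes [ 0.06 -0.13 -0.09] twist deg [-0.01 -0.17  0.08]
[-23.04657471 -14.55683998   3.10527233] [-22.32003486  39.7638155    3.05625066] [-21.96048609 -23.86129296 -23.269441   -22.55201586 -22.93881167
 -22.48847287]
[  2.3587682   -7.18852186 -12.27856231 -15.75190287 -18.21858006
 -19.33031611 -20.25240477 -20.98754222 -21.37197553 -21.62812365
 -21.81018239 -21.94710925]
```

View pics/w3.png

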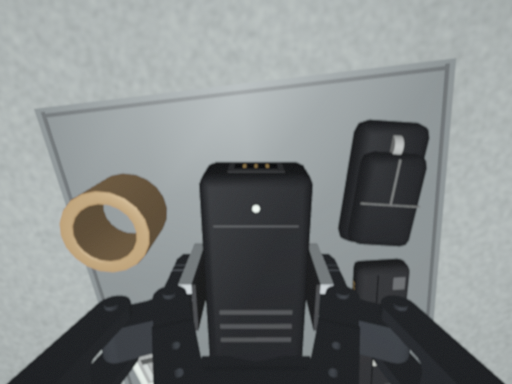

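```bash
python3 -m inch '[{"fingers":-0.5,"delta_pos":[-1,-5,-0.3],"twist":[-5.3,0,0]},{"fingers":-0.5,"delta_pos":[-1,-6,-0.4],"twist":[0,0,0]},{"fingers":-0.5,"delta_pos":[-1,-6,-0.4],"twist":[0,0,0]},{"fingers":-0.5,"delta_pos":[-1,-6,-0.4],"twist":[0,0,0]},{"fingers":-0.5,"delta_pos":[0,-6,-0.4],"twist":[0,0,0]}]'; python3 -m inch '[{"fingers":-0.5,"delta_pos":[0,-6,-0.3],"twist":[0,0,0]},{"fingers":-0.5,"delta_pos":[0,-6,-0.3],"twist":[0,0,0]},{"fingers":-0.5,"delta_pos":[0,-5,-0.3],"twist":[0,0,0]},{"fingers":-0.5,"delta_pos":[0,-2,0],"twist":[0,0,0]},{"fingers":-0.5,"delta_pos":[0,0,0],"twist":[0,0,0]}]';  python3 - <<'E'
from h import *
f=grab("wrist","w4"); go(500.5,-217,11.5,.008)
E
```

```text
time: 5.6
tool_pos: [0.5068, -0.0137, 0.1472]
tool_rot: [0.707, -0.003, 0.708, 0.003]
contact_force: [0.7, -0.3, -2.3]
gripper_width: 0.548
time: 6.22
tool_pos: [0.4993, -0.2023, 0.1466]
tool_rot: [0.706, -0.001, 0.708, 0.003]
contact_force: [0.2, 0.4, -2.3]
gripper_width: 0.545
t 6.28 tcp [ 499.5 -201.3  146.8] F [ 0.7 -0.5 -2.6] w 46.7
shift now-axes cm [13.53 -1.6   0.12] target-axes [13.53 -1.57  0.09] twist deg [-0.08 -0.13 -0.12]
```

View pics/w4.png

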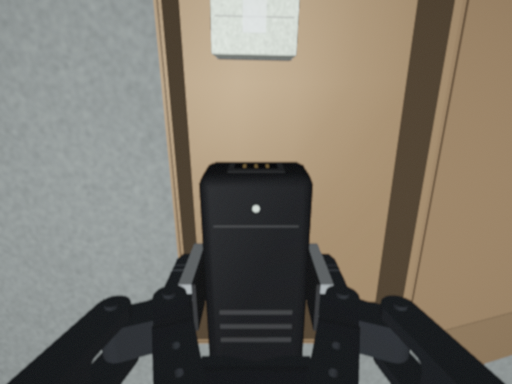

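```bash
cat >> h.py <<'E'
def subcross(line,thr,first=True):
    s=np.asarray(line,float)-thr; i=np.where(np.sign(s[:-1])!=np.sign(s[1:]))[0]
    if len(i)==0: return None
    k=i[0] if first else i[-1]; return k+s[k]/(s[k]-s[k+1])
E
python3 - <<'E'
from h import *
f=load("w4"); s,p,rr=tool(); W=world(f); Z=W[...,2]*1000
px=f["pixels"]; hsv=cv2.cvtColor(px,cv2.COLOR_BGR2HSV)
g=px.astype(int).sum(-1)/3
print(hsv[40:66,255,1], Z[40:66,255].round(), g[40:66,255].round())
print(g[155:175,256].round(), Z[155:175,230].round())
# carton side edges at row 30
print([ (u,hsv[30,u,1]) for u in list(range(206,216))+list(range(294,304))])
m=(Z>42)&(Z<58)&(hsv[...,1]<70); m[80:]=0; m[:,:190]=0; m[:,330:]=0
v,u=np.where(m); print(u.min(),u.max(),v.max())
E
```

```text
[ 7  7  7  7  8  7  7  7  8  7  7  7  8  7  9 10 10 11  9 27 51 58 58 59
 58 58] [50. 49. 51. 51. 50. 50. 49. 49. 51. 50. 50. 49. 48. 50. 50. 50. 45. 37.
 28. 20. 12.  3.  4.  3.  2.  2.] [217. 218. 219. 220. 220. 219. 219. 219. 220. 219. 219. 218. 218. 210.
 189. 152. 123. 114. 113. 126. 150. 168. 173. 174. 173. 173.]
[161. 161. 161. 161. 161. 155. 134.  90.  58.  65.  75.  78.  67.  44.
  32.  34.  41.  40.  29.  23.] [  5.   4.   4.   5.   5.   4.   5. 144. 148. 149. 151. 153. 155. 157.
 159. 160. 164. 162. 163. 166.]
[(206, np.uint8(60)), (207, np.uint8(59)), (208, np.uint8(61)), (209, np.uint8(58)), (210, np.uint8(33)), (211, np.uint8(9)), (212, np.uint8(7)), (213, np.uint8(8)), (214, np.uint8(7)), (215, np.uint8(7)), (294, np.uint8(7)), (295, np.uint8(8)), (296, np.uint8(8)), (297, np.uint8(16)), (298, np.uint8(46)), (299, np.uint8(61)), (300, np.uint8(63)), (301, np.uint8(63)), (302, np.uint8(63)), (303, np.uint8(63))]
210 299 57
```

Run:
```python
from h import *
f=load("w4"); p=np.array([499.5,-201.3,146.8])
print("carton edge y", ray(f,[(230,55),(255,55),(280,55)],.050)*1000)
print("carton x edges", ray(f,[(210.2,30),(298,30)],.050)*1000)
print("adaptor end bottom", ray(f,[(230,162.5),(256,162.5)],.1393)*1000)
print("adaptor end top", ray(f,[(256,174),(256,176)],.1693)*1000)
W=world(f); print((W[164:174:2,240]*1000).round(1))
g=f["pixels"].astype(int).sum(-1)/3
print(g[250,195:215].round(),g[250,300:318].round(), g[200,195:210].round(),g[200,303:318].round())
```

```text
carton edge y [[482.97351845 -97.62645659  50.        ]
 [500.54359703 -97.53086809  50.        ]
 [518.10698292 -97.435316    50.        ]]
carton x edges [[469.69630459 -81.93057975  50.        ]
 [529.97246776 -81.61295559  50.        ]]
adaptor end bottom [[ 488.95105742 -154.00466519  139.3       ]
 [ 501.68942255 -153.9247005   139.3       ]]
adaptor end top [[ 501.70650635 -151.60024833  169.3       ]
 [ 501.7115995  -152.42225833  169.3       ]]
[[ 494.4 -152.2  150. ]
 [ 494.6 -152.2  153.8]
 [ 494.7 -152.3  156.9]
 [ 494.9 -152.4  160. ]
 [ 495.  -152.5  162.9]]
[98. 97. 98. 97. 98. 97. 91. 69. 42. 29. 28. 31. 30. 34. 38. 40. 43. 45.
 45. 43.] [34. 35. 35. 31. 30. 27. 23. 24. 38. 67. 89. 98. 97. 98. 98. 97. 97. 97.] [155. 155. 155. 152. 133.  86.  40.  28.  32.  36.  38.  40.  43.  46.
  48.] [ 36.  32.  32.  31.  30.  28.  23.  34.  75. 120. 141. 147. 147. 146.
 146.]
```

Run:
```python
from h import *
f=load("top0"); px=f["pixels"]; g=px.astype(int).sum(-1)/3
print(g[215,370:408].round()); print(g[200:232,391].round())
h=cv2.cvtColor(px,cv2.COLOR_BGR2HSV)
print(h[215,370:408,1]); print(h[215,266:300,1])
W=world(f); print((W[215,370:408,2]*1000).round())
for u in (380.1,401.7): print(ray(f,[(u,215)],.054)*1000)
print(ray(f,[(391,204.5),(391,225.5)],.054)*1000)
```

```text
[155. 155. 127.  54.  64.  68.  69.  71.  69.  69. 132.  91.  53.  57.
  78.  79.  79.  79.  81. 132. 169. 216. 139.  85.  76.  77.  78.  78.
  59.  45.  88. 100.  72.  67.  92. 122. 140. 156.]
[149. 149. 149. 143. 128.  83.  46.  66.  77.  78.  78.  80.  81. 163.
 201. 216. 174.  96.  78.  78.  78.  75.  59.  46. 115. 137. 144. 152.
 154. 152. 154. 153.]
[93 93 89 66 23 25 21 24 24 21 24 24 19 13 13  9  6 13 12  8  9  6  7  6
 10 16 13 13 17 22 22 15 81 93 97 97 96  5]
[10 10 80 80 81 79 20  5  5  5  5  5  5  3  1  1  2  2  1  2  2  2  4  4
  5  5  5  5 41 83 85 85 85 85]
[ 4.  1.  3. 12. 16. 20. 27. 35. 44. 50. 55. 53. 55. 51. 51. 54. 53. 51.
 50. 52. 52. 54. 54. 54. 51. 54. 53. 55. 50. 56. 55. 52. 44. 50. 56. 56.
 57.  0.]
[[ 496.83326243 -287.0783423    54.        ]]
[[ 496.93612189 -335.16059489   54.        ]]
[[ 520.23931865 -312.29071602   54.        ]
 [ 473.68783513 -310.38496553   54.        ]]
```

Run:
```python
from h import *
f=load("top0")
print(ray(f,[(271.7,215),(294.,215)],.05)*1000, ray(f,[(379.5,215),(401.7,215)],.054)*1000)
```

```text
[[496.53995665 -46.85679001  50.        ]
 [496.64601456 -96.43417595  50.        ]] [[ 496.83040704 -285.74357375   54.        ]
 [ 496.93612189 -335.16059489   54.        ]]
```

```bash
python3 -m inch '[{"fingers":-0.5,"delta_pos":[3,-1.6,0],"twist":[0,0,0]},{"fingers":-0.5,"delta_pos":[3,0,0],"twist":[0,0,0]},{"fingers":-0.5,"delta_pos":[3,0,0],"twist":[0,0,0]},{"fingers":-0.5,"delta_pos":[1.5,0,0],"twist":[0,0,0]},{"fingers":-0.5,"delta_pos":[0,0,0],"twist":[0,0,0]}]';  python3 - <<'E'
from h import *
f=grab("wrist","w5"); go(499.3,-217.2,11.5,.008)
f=grab("top","t5")
E
```

```text
time: 6.9
tool_pos: [0.4996, -0.2164, 0.042]
tool_rot: [0.706, -0.002, 0.708, 0.004]
contact_force: [0.0, -0.7, -1.9]
gripper_width: 0.549
t 6.95 tcp [ 500.6 -217.3   43.4] F [ 0.4  0.9 -2.1] w 46.4
shift now-axes cm [ 3.19  0.01 -0.13] target-axes [ 3.19  0.01 -0.13] twist deg [ 0.02 -0.01 -0.02]
```

View pics/w5.png

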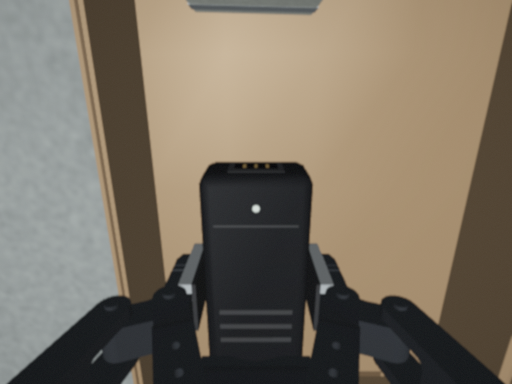

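View pics/t5.png

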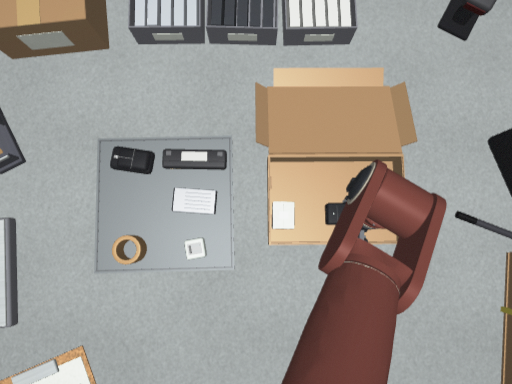

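Run:
```python
from h import *
f=load("w5"); px=f["pixels"]; g=px.astype(int).sum(-1)/3; s=cv2.cvtColor(px,cv2.COLOR_BGR2HSV)[...,1]
print(g[0:18,255].round()); print(g[4,184:196].round(),g[4,312:328].round()); print(g[155:172,256].round())
W=world(f); print((W[[0,1,2,3,4,5,6,8,10],255]*1000).round(1)); print((W[164:174:2,240]*1000).round(1))
t=load("t5"); gt=t["pixels"].astype(int).sum(-1)/3; print(gt[213,318:345].round()); Wt=world(t); print((Wt[213,322:334]*1000).round(0))
```

```text
[114. 115. 116. 118. 118. 120. 111.  96.  87.  88.  95. 105. 123. 145.
 163. 170. 172. 172.]
[163. 165. 166. 167. 157. 139. 122. 116. 117. 118. 117. 117.] [115. 114. 116. 115. 115. 117. 125. 139. 152. 159. 161. 161. 160. 159.
 160. 160.]
[162. 161. 161. 161. 162. 155. 133.  90.  58.  67.  77.  77.  64.  44.
  34.  37.  43.]
[[500.7 -97.7  31.2]
 [500.7 -97.8  30. ]
 [500.6 -97.6  27.1]
 [500.6 -97.7  25.9]
 [500.6 -97.7  24.4]
 [500.6 -97.7  22.6]
 [500.6 -97.8  21.3]
 [500.6 -97.8  17.4]
 [500.6 -97.6  12.3]]
[[ 494.5 -166.3   45.3]
 [ 494.7 -166.1   50.1]
 [ 494.8 -166.3   52.9]
 [ 495.1 -166.1   57.2]
 [ 495.1 -166.7   58.1]]
[186. 186. 185. 185. 185. 184. 178.  74.  36.  34.  50.  62.  63.  63.
  60. 192. 116.  66.  59.  74.  61.  59.  57.  50.  47.  47.  49.]
[[ 504. -167.    4.]
 [ 504. -169.    5.]
 [ 504. -172.    4.]
 [ 501. -165.   51.]
 [ 501. -166.   59.]
 [ 501. -168.   61.]
 [ 501. -170.   62.]
 [ 500. -171.   67.]
 [ 500. -174.   64.]
 [ 500. -176.   63.]
 [ 500. -178.   64.]
 [ 500. -180.   64.]]
```

```bash
python3 -m inch '[{"fingers":-0.5,"delta_pos":[1,-0.25,0],"twist":[0,0,0]},{"fingers":-0.5,"delta_pos":[1,0,0],"twist":[0,0,0]},{"fingers":-0.5,"delta_pos":[0.8,0,0],"twist":[0,0,0]},{"fingers":-0.5,"delta_pos":[0.2,0,0],"twist":[0,0,0]},{"fingers":-0.5,"delta_pos":[0,0,0],"twist":[0,0,0]}]';  python3 - <<'E'
from h import *
go(500.0,-219.7,11.5,.008)
E
```

```text
time: 7.62
tool_pos: [0.5002, -0.2205, 0.013]
tool_rot: [0.707, -0.002, 0.707, 0.003]
contact_force: [0.8, -0.5, -2.0]
gripper_width: 0.548
t 7.62 tcp [ 500.2 -220.5   13. ] F [ 0.8 -0.5 -2. ] w 46.5
shift now-axes cm [ 0.15  0.08 -0.02] target-axes [ 0.15  0.08 -0.02] twist deg [-0.04 -0.02 -0.01]
```

```bash
python3 -m inch '[{"fingers":-0.5,"delta_pos":[0.1,0,0],"twist":[0,0,0]},{"fingers":-0.5,"delta_pos":[0,0,0],"twist":[0,0,0]},{"fingers":-0.5,"delta_pos":[0.1,0,0],"twist":[0,0,0]},{"fingers":-0.5,"delta_pos":[0,0,0],"twist":[0,0,0]}]';  python3 - <<'E'
from h import *
go(500.0,-219.7,11.5,.008)
E
```

```text
time: 8.12
tool_pos: [0.5006, -0.2207, 0.0118]
tool_rot: [0.707, -0.003, 0.707, 0.002]
contact_force: [-1.2, -0.2, 0.9]
gripper_width: 0.547
t 8.12 tcp [ 500.6 -220.7   11.8] F [-1.2 -0.2  0.9] w 46.5
shift now-axes cm [ 0.03  0.1  -0.06] target-axes [ 0.03  0.1  -0.06] twist deg [-0.04  0.03  0.01]
```

```bash
python3 -m inch '[{"fingers":0.3,"delta_pos":[0,0,0],"twist":[0,0,0]},{"fingers":0.4,"delta_pos":[0,0,0],"twist":[0,0,0]},{"fingers":0.4,"delta_pos":[-1,0,0],"twist":[0,0,0]},{"fingers":0.4,"delta_pos":[-4,0,0],"twist":[0,0,0]},{"fingers":0.4,"delta_pos":[-6,0,0],"twist":[0,0,0]}]'; python3 -m inch '[{"fingers":0.4,"delta_pos":[-3,6,0],"twist":[0,0,0]},{"fingers":0.4,"delta_pos":[0,6,0],"twist":[0,0,0]},{"fingers":0.4,"delta_pos":[0,6,-1],"twist":[-5,0,0]},{"fingers":0.5,"delta_pos":[0,6,-1],"twist":[-5,0,0]},{"fingers":0.5,"delta_pos":[0,6,-1],"twist":[0,0,0]}]';  python3 - <<'E'
from h import *
go(424,126,200,.181); grab("top","t6"); grab("wrist","w6")
E
```

```text
time: 8.75
tool_pos: [0.4989, -0.2197, 0.121]
tool_rot: [0.706, -0.002, 0.708, 0.003]
contact_force: [0.7, -0.2, -0.0]
gripper_width: 0.698
time: 9.38
tool_pos: [0.4525, 0.0731, 0.1504]
tool_rot: [0.705, -0.064, 0.703, 0.064]
contact_force: [-0.2, 1.0, 0.6]
gripper_width: 0.753
t 9.38 tcp [452.5  73.1 150.4] F [-0.2  1.   0.6] w 64.0
shift now-axes cm [-4.97  5.72 -1.83] target-axes [-4.96  5.72 -1.85] twist deg [0.06 0.12 0.01]
```

View pics/t6.png

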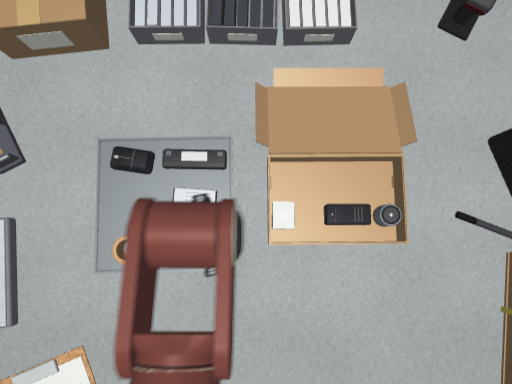

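Run:
```python
from h import *
f=load("t6"); W=world(f); Z=W[...,2]*1000
m=np.zeros(Z.shape,bool); m[198:232,318:374]=1; m&=(abs(Z-34)<9)
print(rect(f,m,.034), np.median(Z[m])); m=np.zeros(Z.shape,bool); m[195:235,268:300]=1; m&=abs(Z-50)<7; print(rect(f,m,.05))
g=f["pixels"].astype(int).sum(-1)/3; s=cv2.cvtColor(f["pixels"],cv2.COLOR_BGR2HSV)[...,1]
for v in (208,214,220): print(g[v,320:330].round(),g[v,366:384].round(),s[v,366:384])
f=load("w6"); W=world(f); Z=W[...,2]*1000
m=(abs(Z-31)<7); m[:60]=0; print((Z[150:260:10,150:350:20]).round())
```

```text
(array([ 501.3, -219.9]), array([ 47.7, 103.5]), np.float64(0.0019), 125) 32.66750766796301
(array([498.9, -73.2]), array([58. , 46.9]), np.float64(-0.003), 92)
[182. 182. 180. 147.  57.  29.  38.  50.  55.  56.] [ 50.  49.  47.  46.  97. 162. 168. 169. 167. 130.  91.  73.  71.  72.
  71.  95. 131.  99.] [20 15 26 11 76 94 93 92 94 89 59 17 21 24 24 23 22 22]
[182. 182. 182. 151.  68.  48.  39.  52.  63.  61.] [ 51.  50.  51.  50.  54. 161. 153.  65.  71.  73.  73.  76.  74.  77.
 141.  85.  53.  64.] [14 15 19 20 27 93 90 79 24 26 23 22 23 22 24 25 19 12]
[184. 183. 183. 183.  76.  26.  30.  48.  65.  67.] [ 54.  54.  51.  54.  42. 162. 169. 148.  91.  68.  75.  78.  76.  78.
  75.  98. 142.  96.] [22 18 19 14 29 93 92 90 80  0 23 25 26 16 20 27 25 23]
[[ -0.   0.   3.  27.  31.  32.   2.   3.   2.  18.]
 [  1.  -0.   4.   3.   3.   2.   3.   3.   3.  18.]
 [ -0.  -0.   3.   4.   2.   3.   3.   2.   3.  17.]
 [  0.   0.   4.   3.   3.   3.   3.   3.   3.  18.]
 [  0.   0.   3.   2.   3.   3.   3.   3.   2.  16.]
 [ -1.   0.   2.   3.   3.   3.   3.   5.   4.   3.]
 [ -1.   1.   0.   2.   3.   3.   2.   3.   1.   3.]
 [  0.  -0.  -0.  -1.  -0.   0.  -1.   3.   3.   3.]
 [ -1.   0.   0.  -1.   0.  -0.   0.  -1.  -0.  -1.]
 [  1.   0.  -1.  -1.   0.  -1.  -1.  -1.  -1.   0.]
 [  0.  -2. 157.   0.  -0.   1.  -1.  -1.   1. 162.]]
```

View pics/w6.png

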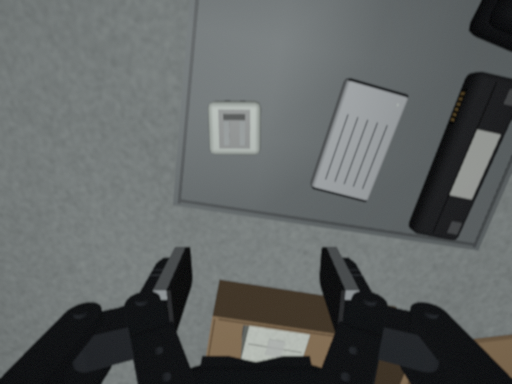

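Run:
```python
from h import *
f=load("w6"); W=world(f); Z=W[...,2]*1000
m=np.zeros(Z.shape,bool); m[92:165,200:270]=1; m&=(abs(Z-31)<8)
print(rect(f,m,.031), np.median(Z[m]))
m=np.zeros(Z.shape,bool); m[70:210,300:415]=1; m&=(abs(Z-17)<7); print("drive",rect(f,m,.017), np.median(Z[m]))
go(424,126,12,.181)
```

```text
(array([425.2, 126.2]), array([42.9, 43.1]), np.float64(0.1875), 194) 30.76200286691966
drive (array([533. , 131.5]), array([56.5, 99.7]), np.float64(-0.0698), 330) 16.790815776663912
t 9.47 tcp [451.   75.6 149.8] F [ 0.1 -0.7 -0.6] w 63.8
shift now-axes cm [13.78  5.44 -1.72] target-axes [13.78  5.44 -1.75] twist deg [ 0.44  0.04 -0.08]
```

```bash
python3 -m inch '[{"fingers":0.5,"delta_pos":[0,5.4,-1.7],"twist":[-0.3,0,0]},{"fingers":0.5,"delta_pos":[5,0,0],"twist":[0,0,0]},{"fingers":0.5,"delta_pos":[5,0,0],"twist":[0,0,0]},{"fingers":0.5,"delta_pos":[2,0,0],"twist":[0,0,0]},{"fingers":0.5,"delta_pos":[0,0,0],"twist":[0,0,0]}]';  python3 - <<'E'
from h import *
go(424.6,126,11.5,.184)
E
```

```text
time: 10.1
tool_pos: [0.425, 0.1208, 0.0279]
tool_rot: [0.703, -0.066, 0.705, 0.066]
contact_force: [-0.0, 0.0, 1.1]
gripper_width: 0.751
t 10.1 tcp [425.  120.8  27.9] F [-0.   0.   1.1] w 63.8
shift now-axes cm [1.64 0.52 0.06] target-axes [1.64 0.52 0.05] twist deg [ 0.15 -0.21 -0.01]
```

```bash
python3 -m inch '[{"fingers":0.5,"delta_pos":[0,0.5,0],"twist":[0,0,0]},{"fingers":0.5,"delta_pos":[1.6,0,0],"twist":[0,0,0]},{"fingers":0.5,"delta_pos":[0,0,0],"twist":[0,0,0]}]';  python3 - <<'E'
from h import *
go(424.6,126,11.5,.184)
E
python3 -m inch '[{"fingers":-0.6,"delta_pos":[0,0,0],"twist":[0,0,0]},{"fingers":-0.6,"delta_pos":[0,0,0],"twist":[0,0,0]},{"fingers":-0.6,"delta_pos":[0,0,0],"twist":[0,0,0]},{"fingers":-0.6,"delta_pos":[0,0,0],"twist":[0,0,0]}]';python3 - <<'E'
from h import *
go(424.6,126,11.5,.184)
E
```

```text
time: 10.48
tool_pos: [0.4245, 0.1262, 0.0124]
tool_rot: [0.703, -0.066, 0.705, 0.066]
contact_force: [-0.2, -0.1, 0.8]
gripper_width: 0.753
t 10.47 tcp [424.5 126.2  12.4] F [-0.2 -0.1  0.8] w 64.0
shift now-axes cm [ 0.09 -0.02  0.  ] target-axes [ 0.09 -0.02  0.  ] twist deg [ 0.18 -0.11 -0.  ]
time: 10.98
tool_pos: [0.4259, 0.1263, 0.0137]
tool_rot: [0.704, -0.066, 0.704, 0.066]
contact_force: [-0.4, -0.2, 2.1]
gripper_width: 0.497
t 10.97 tcp [425.9 126.3  13.7] F [-0.4 -0.2  2.1] w 42.3
shift now-axes cm [ 0.22 -0.   -0.13] target-axes [ 0.22 -0.   -0.13] twist deg [0.17 0.06 0.  ]
```

```bash
python3 -m inch '[{"fingers":-0.6,"delta_pos":[-2,0,0],"twist":[0,0,0]},{"fingers":-0.6,"delta_pos":[-5,0,0],"twist":[0,0,0]},{"fingers":-0.6,"delta_pos":[-5,-2,1],"twist":[5,0,0]},{"fingers":-0.6,"delta_pos":[0,-5,1],"twist":[5,0,0]},{"fingers":-0.6,"delta_pos":[0,-6,1.5],"twist":[0.1,0,0]}]'; python3 -m inch '[{"fingers":-0.6,"delta_pos":[0,-6,1.5],"twist":[0,0,0]},{"fingers":-0.6,"delta_pos":[0,-6,1.5],"twist":[0,0,0]},{"fingers":-0.6,"delta_pos":[0,-1,0],"twist":[0,0,0]},{"fingers":-0.6,"delta_pos":[0,0,0],"twist":[0,0,0]}]';python3 - <<'E'
from h import *
go(499.3,-133.4,14.7,.008); grab("wrist","w7")
E
```

```text
time: 11.6
tool_pos: [0.4702, -0.0009, 0.1341]
tool_rot: [0.708, -0.004, 0.706, 0.004]
contact_force: [0.9, 0.4, 0.1]
gripper_width: 0.499
time: 12.1
tool_pos: [0.5004, -0.1299, 0.1326]
tool_rot: [0.707, -0.003, 0.708, 0.004]
contact_force: [-0.2, 0.5, -0.8]
gripper_width: 0.502
t 12.1 tcp [ 500.4 -129.9  132.6] F [-0.2  0.5 -0.8] w 42.7
shift now-axes cm [11.79 -0.37 -0.1 ] target-axes [11.79 -0.35 -0.11] twist deg [ 0.08 -0.08 -0.06]
```

View pics/w7.png

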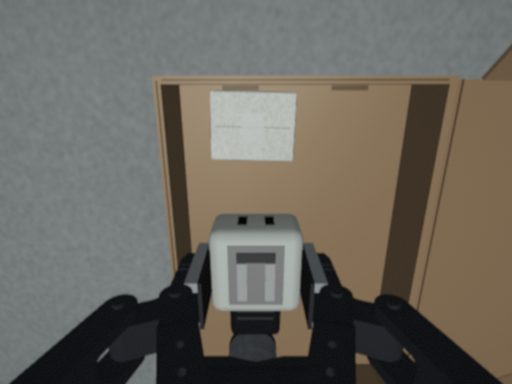

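```bash
python3 -m inch '[{"fingers":-0.6,"delta_pos":[3,-0.35,-0.1],"twist":[0,0,0]},{"fingers":-0.6,"delta_pos":[4,0,0],"twist":[0,0,0]},{"fingers":-0.6,"delta_pos":[2,0,0],"twist":[0,0,0]},{"fingers":-0.6,"delta_pos":[0,0,0],"twist":[0,0,0]}]';python3 - <<'E'
from h import *
f=load("w7"); px=f["pixels"]; s=cv2.cvtColor(px,cv2.COLOR_BGR2HSV)[...,1]; g=px.astype(int).sum(-1)/3
print("carton v130", ray(f,[(200+subcross(s[130,200:225],30),130),(280+subcross(s[130,280:310],30),130)],.05)*1000)
print("edge", ray(f,[(253,150+subcross(g[150:170,253],180))],.05)*1000)
go(499.3,-133.4,14.7,.008); f=grab("wrist","w8"); W=world(f); print((W[[40,60,80,90,100,110,120,130,140,150,160,170,180,190,200,210,220],256]*1000).round(1))
E
```

```text
time: 12.65
tool_pos: [0.498, -0.1308, 0.0411]
tool_rot: [0.705, -0.004, 0.709, 0.005]
contact_force: [-0.2, -0.1, -0.7]
gripper_width: 0.499
carton v130 [[469.92674405 -75.71899766  50.        ]
 [529.6740494  -75.12708832  50.        ]]
edge [[500.52600227 -95.86562982  50.        ]]
t 12.65 tcp [ 498.  -130.8   41.1] F [-0.2 -0.1 -0.7] w 42.4
shift now-axes cm [ 2.64 -0.26  0.13] target-axes [ 2.64 -0.26  0.12] twist deg [ 0.29 -0.26 -0.13]
[[ 4.991e+02 -2.350e+01 -1.800e+00]
 [ 4.992e+02 -3.350e+01 -1.000e-01]
 [ 4.995e+02 -4.460e+01  4.230e+01]
 [ 4.994e+02 -4.890e+01  4.000e+00]
 [ 4.996e+02 -5.250e+01  4.840e+01]
 [ 4.997e+02 -5.650e+01  4.930e+01]
 [ 4.997e+02 -6.050e+01  4.990e+01]
 [ 4.998e+02 -6.470e+01  4.970e+01]
 [ 4.999e+02 -6.880e+01  5.010e+01]
 [ 4.999e+02 -7.300e+01  5.080e+01]
 [ 5.000e+02 -7.750e+01  5.030e+01]
 [ 5.000e+02 -8.200e+01  5.010e+01]
 [ 5.001e+02 -8.660e+01  5.010e+01]
 [ 5.002e+02 -9.140e+01  4.980e+01]
 [ 5.002e+02 -9.590e+01  5.040e+01]
 [ 5.004e+02 -1.192e+02  4.400e+00]
 [ 5.004e+02 -1.086e+02  4.410e+01]]
```

View pics/w8.png

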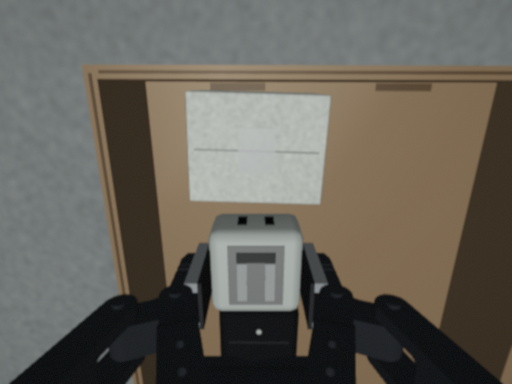

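```bash
python3 -m inch '[{"fingers":-0.6,"delta_pos":[1,-0.15,0.07],"twist":[0,0,0]},{"fingers":-0.6,"delta_pos":[1,0,0],"twist":[0,0,0]},{"fingers":-0.6,"delta_pos":[0.4,0,0],"twist":[0,0,0]},{"fingers":-0.6,"delta_pos":[0,0,0],"twist":[0,0,0]},{"fingers":-0.6,"delta_pos":[0.1,0,0],"twist":[0,0,0]}]';python3 - <<'E'
from h import *
go(499,-132.2,14.7,.008)
E
```

```text
time: 13.32
tool_pos: [0.501, -0.135, 0.0185]
tool_rot: [0.707, -0.004, 0.707, 0.004]
contact_force: [-0.0, -0.1, -0.9]
gripper_width: 0.5
t 13.32 tcp [ 501.  -135.    18.5] F [-0.  -0.1 -0.9] w 42.5
shift now-axes cm [ 0.38  0.28 -0.2 ] target-axes [ 0.38  0.28 -0.2 ] twist deg [0.15 0.03 0.02]
```

```bash
python3 -m inch '[{"fingers":-0.6,"delta_pos":[0,0.25,-0.15],"twist":[0,0,0]},{"fingers":-0.6,"delta_pos":[0.2,0,0],"twist":[0,0,0]},{"fingers":-0.6,"delta_pos":[0,0,0],"twist":[0,0,0]},{"fingers":-0.6,"delta_pos":[0,0,0],"twist":[0,0,0]}]';python3 - <<'E'
from h import *
go(499.2,-132.2,14.7,.008); grab("wrist","w9")
E
```

```text
time: 13.82
tool_pos: [0.4992, -0.1323, 0.0163]
tool_rot: [0.707, -0.004, 0.707, 0.004]
contact_force: [-0.5, -0.8, -0.7]
gripper_width: 0.498
t 13.82 tcp [ 499.2 -132.3   16.3] F [-0.5 -0.8 -0.7] w 42.3
shift now-axes cm [ 0.16  0.01 -0.  ] target-axes [ 0.16  0.01 -0.  ] twist deg [0.16 0.   0.  ]
```

View pics/w9.png

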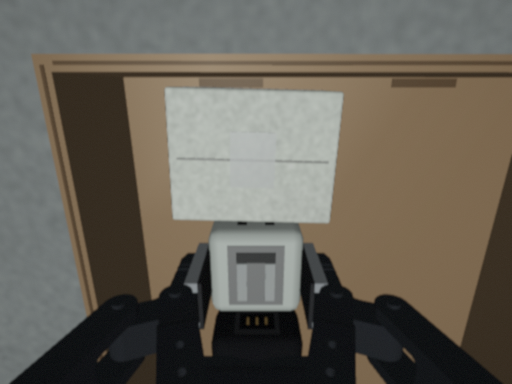

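```bash
python3 -m inch '[{"fingers":-0.6,"delta_pos":[0.1,0,-0.07],"twist":[0,0,0]},{"fingers":-0.6,"delta_pos":[0.1,0,0],"twist":[0,0,0]},{"fingers":-0.6,"delta_pos":[0,0,0],"twist":[0,0,0]}]';python3 - <<'E'
from h import *
go(498.5,-132.2,14.7,.008)
E
```

```text
time: 14.25
tool_pos: [0.4985, -0.1323, 0.0147]
tool_rot: [0.707, -0.004, 0.707, 0.004]
contact_force: [-3.3, 1.0, 5.1]
gripper_width: 0.498
t 14.25 tcp [ 498.5 -132.3   14.7] F [-3.3  1.   5.1] w 42.3
shift now-axes cm [ 0.    0.01 -0.  ] target-axes [ 0.    0.01 -0.  ] twist deg [ 0.16 -0.03 -0.  ]
```

Down with 5 N; release, lift and head back for the battery.

```bash
python3 -m inch '[{"fingers":0.2,"delta_pos":[0,0,0],"twist":[0,0,0]},{"fingers":0.2,"delta_pos":[0,0,0],"twist":[0,0,0]},{"fingers":0.2,"delta_pos":[-1,0,0],"twist":[0,0,0]},{"fingers":0.3,"delta_pos":[-5,0,0],"twist":[0,0,0]},{"fingers":0.4,"delta_pos":[-6,0,0],"twist":[0,0,0]}]';python3 -m inch '[{"fingers":0.4,"delta_pos":[-3,5,2.5],"twist":[0,0,0]},{"fingers":0.4,"delta_pos":[0,6,2.5],"twist":[0,0,0]},{"fingers":0.4,"delta_pos":[0,6,3],"twist":[0,0,0]},{"fingers":0.4,"delta_pos":[0,6,3],"twist":[0,0,0]},{"fingers":0.4,"delta_pos":[0,0,0],"twist":[0,0,0]}]'
python3 - <<'E'
from h import *
go(629.5,133,12,.0035); f=grab("top","t9"); grab("wrist","w10")
W=world(f); Z=W[...,2]*1000
for n,b,h in (("adap",(318,198,374,232),34),("chg",(297,200,322,230),32),("cart",(268,195,299,235),50)):
    m=np.zeros(Z.shape,bool); m[b[1]:b[3],b[0]:b[2]]=1; m&=(abs(Z-h)<9); print(n,rect(f,m,h/1000), np.median(Z[m]))
E
```

```text
time: 14.88
tool_pos: [0.4975, -0.1319, 0.1348]
tool_rot: [0.706, -0.003, 0.708, 0.004]
contact_force: [0.7, 0.0, 0.1]
gripper_width: 0.702
time: 15.5
tool_pos: [0.6017, 0.0912, 0.1644]
tool_rot: [0.707, -0.005, 0.707, 0.006]
contact_force: [-0.2, 0.2, 0.1]
gripper_width: 0.701
t 15.5 tcp [601.7  91.2 164.4] F [-0.2  0.2  0.1] w 59.6
shift now-axes cm [15.25  4.13  2.83] target-axes [15.24  4.17  2.79] twist deg [ 0.72  0.06 -0.04]
adap (array([ 501.3, -219.9]), array([ 47.7, 103.4]), np.float64(0.0019), 126) 32.676837155285966
chg (array([ 498.9, -130.3]), array([43.6, 41.1]), np.float64(-0.0114), 70) 31.060660557658437
cart (array([497.9, -73.2]), array([60. , 46.9]), np.float64(-0.003), 93) 49.359886889149436
```

View pics/t9.png

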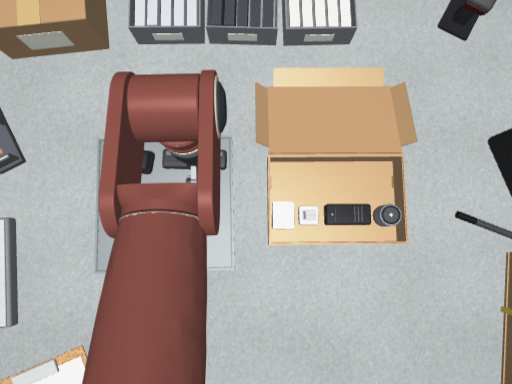

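View pics/w10.png

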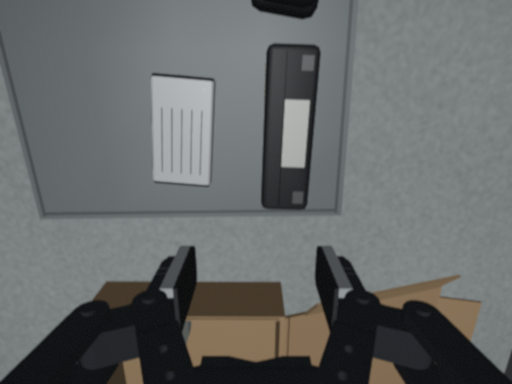

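Run:
```python
from h import *
f=load("t9"); cv2.imwrite("pics/z9.png",cv2.resize(f["pixels"][185:250,260:412],None,fx=5,fy=5,interpolation=cv2.INTER_CUBIC))
g=f["pixels"].astype(int).sum(-1)/3; s=cv2.cvtColor(f["pixels"],cv2.COLOR_BGR2HSV)[...,1].astype(int)
for v in (211,217,220): print(v,s[v,288:330])
f=load("w10"); W=world(f); Z=W[...,2]*1000
m=np.zeros(Z.shape,bool); m[35:215,255:325]=1; m&=(Z>14)&(Z<34); print("bat",rect(f,m,.023))
```

```text
211 [ 1  1  0  1  1  1 38 68 71 70 32  8  2  1  2  3  4  3  3  2  3  3  3  3
  3  3  3  2  1  4 61 76 76 77 76 82 77  7 18 17 15 22]
217 [ 1  1  1  1  1  1 42 69 69 68 39 10  4  1  2  3  2  3  4  3  3  3  4  4
  4  4  3  1  1  3 60 75 75 74 75 75 81 12 30 21 20 20]
220 [ 1  1  1  1  1  1 41 68 68 69 43  9  4  1  2  2  2  2  1  1  2  2  2  2
  1  2  2  2  1  3 61 74 73 74 75 75 78 16 25 16 16 13]
bat (array([632.2, 133.5]), array([ 45.4, 146.9]), np.float64(-0.0136), 414)
```

View pics/z9.png

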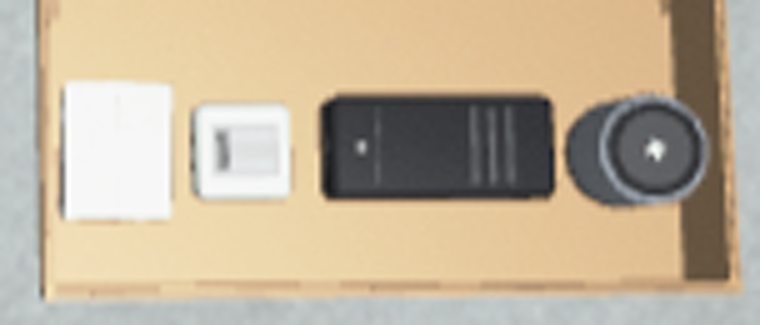

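Run:
```python
from h import *
f=load("t9")
for n,u,z in (("cart R",294.0,.05),("chg L",297.9,.004),("chg R",317.6,.032),("ad L",324.5,.004),("ad R",370.6,.034),("spk L",372.3,.004)):
    print(n,(ray(f,[(u,215)],z)[0,1]*1000).round(1))
```

```text
cart R -96.4
chg L -110.5
chg R -152.1
ad L -173.1
ad R -272.3
spk L -285.8
```

```bash
python3 -m inch '[{"fingers":0.5,"delta_pos":[5,4.2,2.9],"twist":[1.0,0,0]},{"fingers":0.5,"delta_pos":[5,0,0],"twist":[0,0,0]},{"fingers":0.5,"delta_pos":[2,0,0],"twist":[0,0,0]},{"fingers":0.5,"delta_pos":[0,0,0],"twist":[0,0,0]},{"fingers":0.5,"delta_pos":[0,0,0],"twist":[0,0,0]}]'
python3 - <<'E'
from h import *
go(630.5,133,8,-.002); grab("wrist","w11")
E
```

```text
time: 16.23
tool_pos: [0.6273, 0.1239, 0.0527]
tool_rot: [0.708, 0.003, 0.706, -0.003]
contact_force: [-0.4, 0.0, -0.1]
gripper_width: 0.747
t 16.23 tcp [627.3 123.9  52.7] F [-0.4  0.  -0.1] w 63.5
shift now-axes cm [4.47 0.91 0.3 ] target-axes [4.47 0.91 0.32] twist deg [-0.33  0.22 -0.02]
```

View pics/w11.png

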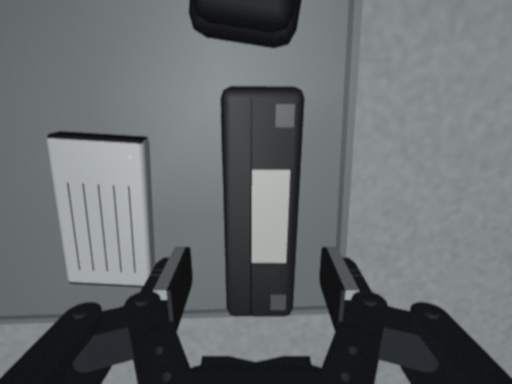

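```bash
python3 -m inch '[{"fingers":0.5,"delta_pos":[1,0.9,0.3],"twist":[0,0,0]},{"fingers":0.5,"delta_pos":[3.4,0,0],"twist":[0,0,0]},{"fingers":0.5,"delta_pos":[0,0,0],"twist":[0,0,0]},{"fingers":0.5,"delta_pos":[0,0,0],"twist":[0,0,0]}]'
python3 - <<'E'
from h import *
go(630.5,133,8,-.002)
E
python3 -m inch '[{"fingers":-0.6,"delta_pos":[0,0,0],"twist":[0,0,0]},{"fingers":-0.6,"delta_pos":[0,0,0],"twist":[0,0,0]},{"fingers":-0.6,"delta_pos":[0,0,0],"twist":[0,0,0]},{"fingers":-0.6,"delta_pos":[0,0,0],"twist":[0,0,0]}]'
python3 - <<'E'
from h import *
go(630.5,133,8,-.002)
E
```

```text
time: 16.77
tool_pos: [0.6293, 0.1339, 0.0069]
tool_rot: [0.707, 0.002, 0.707, -0.002]
contact_force: [1.3, 0.1, 0.3]
gripper_width: 0.755
t 16.77 tcp [629.3 133.9   6.9] F [1.3 0.1 0.3] w 64.2
shift now-axes cm [-0.11 -0.09  0.12] target-axes [-0.11 -0.09  0.12] twist deg [-0.26  0.06 -0.01]
time: 17.27
tool_pos: [0.6304, 0.1338, 0.0082]
tool_rot: [0.708, 0.003, 0.706, -0.002]
contact_force: [-0.5, 0.3, 5.3]
gripper_width: 0.521
t 17.27 tcp [630.4 133.8   8.2] F [-0.5  0.3  5.3] w 44.3
shift now-axes cm [ 0.02 -0.08  0.01] target-axes [ 0.02 -0.08  0.01] twist deg [-0.27  0.2  -0.03]
```

```bash
python3 -m inch '[{"fingers":-0.6,"delta_pos":[-1,0,0],"twist":[0,0,0]},{"fingers":-0.6,"delta_pos":[-5,0,0],"twist":[0,0,0]},{"fingers":-0.6,"delta_pos":[-6,-2,0],"twist":[-0.8,0,0]},{"fingers":-0.6,"delta_pos":[0,-6,-1],"twist":[0,0,0]},{"fingers":-0.6,"delta_pos":[0,-6,-1],"twist":[0,0,0]}]';python3 -m inch '[{"fingers":-0.6,"delta_pos":[0,-6,-1],"twist":[0,0,0]},{"fingers":-0.6,"delta_pos":[0,-6,-1],"twist":[0,0,0]},{"fingers":-0.6,"delta_pos":[0,-6,-1],"twist":[0,0,0]},{"fingers":-0.6,"delta_pos":[0,0,0],"twist":[0,0,0]},{"fingers":-0.6,"delta_pos":[0,0,0],"twist":[0,0,0]}]'
python3 - <<'E'
from h import *
go(579,-190.5,9.2,.008); grab("wrist","w12")
E
```

```text
time: 17.9
tool_pos: [0.6093, -0.0075, 0.1267]
tool_rot: [0.708, -0.003, 0.706, 0.003]
contact_force: [-0.4, -1.0, -2.2]
gripper_width: 0.524
time: 18.52
tool_pos: [0.5802, -0.1863, 0.1249]
tool_rot: [0.707, -0.002, 0.707, 0.003]
contact_force: [-0.1, 0.6, -1.6]
gripper_width: 0.516
t 18.52 tcp [ 580.2 -186.3  124.9] F [-0.1  0.6 -1.6] w 43.9
shift now-axes cm [11.57 -0.43 -0.12] target-axes [11.57 -0.42 -0.13] twist deg [-0.08 -0.06 -0.06]
```

View pics/w12.png

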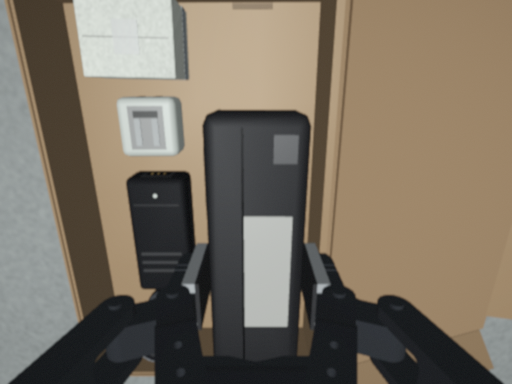

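```bash
python3 -m inch '[{"fingers":-0.6,"delta_pos":[3,-0.4,-0.1],"twist":[0,0,0]},{"fingers":-0.6,"delta_pos":[4,0,0],"twist":[0,0,0]},{"fingers":-0.6,"delta_pos":[2,0,0],"twist":[0,0,0]},{"fingers":-0.6,"delta_pos":[1,0,0],"twist":[0,0,0]},{"fingers":-0.6,"delta_pos":[0,0,0],"twist":[0,0,0]}]'
python3 - <<'E'
from h import *
go(579,-190.5,9.2,.008); f=grab("wrist","w13"); W=world(f); print((W[100:135:3,240]*1000).round(1))
t=grab("top","t13")
E
```

```text
time: 19.2
tool_pos: [0.5801, -0.1901, 0.0254]
tool_rot: [0.707, -0.003, 0.707, 0.003]
contact_force: [-0.3, 0.3, -1.5]
gripper_width: 0.521
t 19.2 tcp [ 580.1 -190.1   25.4] F [-0.3  0.3 -1.5] w 44.3
shift now-axes cm [ 1.62 -0.04 -0.11] target-axes [ 1.62 -0.04 -0.11] twist deg [ 0.   -0.01 -0.01]
[[ 574.  -113.     3.4]
 [ 574.  -114.4    4.3]
 [ 574.  -115.9    3.9]
 [ 574.  -117.3    4.2]
 [ 575.5 -116.4   36. ]
 [ 575.5 -117.5   37.2]
 [ 575.6 -118.6   38.2]
 [ 575.6 -119.7   39.6]
 [ 575.6 -120.9   39. ]
 [ 575.6 -122.    40. ]
 [ 575.6 -123.2   39.9]
 [ 575.6 -124.5   39.2]]
```

View pics/w13.png

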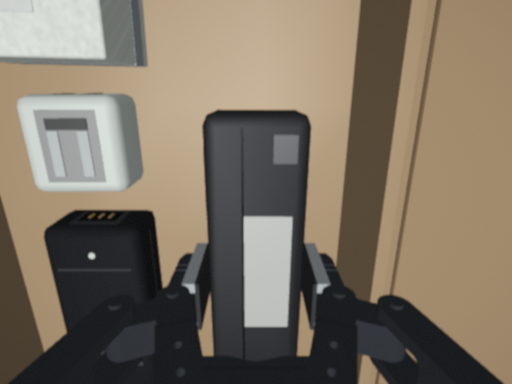

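View pics/t13.png

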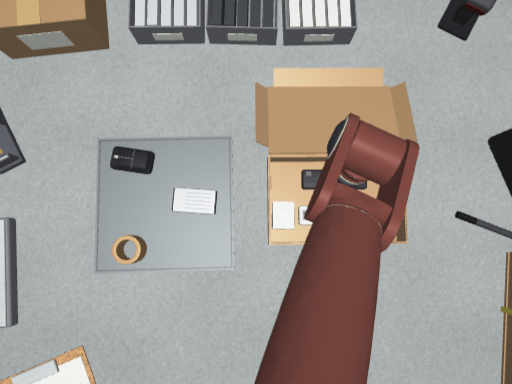

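```bash
python3 -m inch '[{"fingers":-0.6,"delta_pos":[0.8,-0.05,-0.1],"twist":[0,0,0]},{"fingers":-0.6,"delta_pos":[0.5,0,0],"twist":[0,0,0]},{"fingers":-0.6,"delta_pos":[0.2,0,0],"twist":[0,0,0]},{"fingers":-0.6,"delta_pos":[0,0,0],"twist":[0,0,0]},{"fingers":-0.6,"delta_pos":[0.1,0,0],"twist":[0,0,0]}]'
python3 - <<'E'
from h import *
go(579,-190.5,9.2,.008)
E
python3 -m inch '[{"fingers":-0.6,"delta_pos":[0,0,0],"twist":[0,0,0]}]'
```

```text
time: 19.92
tool_pos: [0.5788, -0.1911, 0.0103]
tool_rot: [0.707, -0.003, 0.707, 0.003]
contact_force: [-8.6, 1.9, 10.4]
gripper_width: 0.52
t 19.93 tcp [ 578.8 -191.1   10.3] F [-8.6  1.9 10.4] w 44.2
shift now-axes cm [0.11 0.06 0.02] target-axes [0.11 0.06 0.02] twist deg [-0.03 -0.04 -0.01]
time: 20.05
tool_pos: [0.5787, -0.1911, 0.0104]
tool_rot: [0.707, -0.003, 0.707, 0.003]
contact_force: [-6.1, 1.7, 6.2]
gripper_width: 0.523
```

```bash
python3 -m inch '[{"fingers":0.2,"delta_pos":[0,0,0],"twist":[0,0,0]},{"fingers":0.3,"delta_pos":[0,0,0],"twist":[0,0,0]},{"fingers":0.3,"delta_pos":[-1,0,0],"twist":[0,0,0]},{"fingers":0.3,"delta_pos":[-5,0,0],"twist":[0,0,0]},{"fingers":0.4,"delta_pos":[-6,0,0],"twist":[0,0,0]}]';python3 -m inch '[{"fingers":0.5,"delta_pos":[-3,5,-0.5],"twist":[1,0,0]},{"fingers":0.6,"delta_pos":[0,6,-0.5],"twist":[1,0,0]},{"fingers":0.6,"delta_pos":[0,6,-0.5],"twist":[1,0,0]},{"fingers":0.6,"delta_pos":[0,6,-0.5],"twist":[1.5,0,0]},{"fingers":0.6,"delta_pos":[0,5,-0.5],"twist":[0,0,0]}]'
python3 - <<'E'
from h import *
go(533,131.5,60,-.0695); f=grab("top","t14"); 
W=world(f); Z=W[...,2]*1000
for n,b,h in (("adap",(318,198,374,232),34),("chg",(297,200,322,230),32),("cart",(268,195,299,235),50),("bat",(295,165,378,196),24)):
    m=np.zeros(Z.shape,bool); m[b[1]:b[3],b[0]:b[2]]=1; m&=(abs(Z-h)<9); print(n,rect(f,m,h/1000), np.median(Z[m]))
E
```

```text
time: 20.68
tool_pos: [0.5784, -0.1908, 0.1298]
tool_rot: [0.707, -0.002, 0.707, 0.003]
contact_force: [0.0, -1.0, -0.8]
gripper_width: 0.699
time: 21.3
tool_pos: [0.5624, 0.0918, 0.1604]
tool_rot: [0.708, 0.025, 0.706, -0.025]
contact_force: [0.4, 0.0, -0.2]
gripper_width: 0.797
t 21.3 tcp [562.4  91.8 160.4] F [ 0.4  0.  -0.2] w 67.7
shift now-axes cm [10.03  3.75 -3.24] target-axes [10.04  3.76 -3.21] twist deg [-0.07  0.16 -0.03]
adap (array([ 501.3, -219.9]), array([ 47.7, 103.5]), np.float64(0.0025), 125) 32.56646971600219
chg (array([ 498.9, -130.3]), array([43.6, 41.1]), np.float64(-0.0114), 70) 30.887097423642928
cart (array([497.9, -73.2]), array([60. , 46.9]), np.float64(-0.003), 93) 49.347607322906995
bat (array([ 578.4, -189.7]), array([ 44.6, 147.5]), np.float64(0.0029), 158) 22.753301548210814
```

View pics/t14.png

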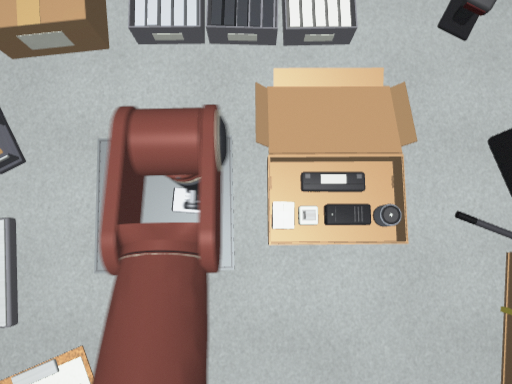

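```bash
python3 -m inch '[{"fingers":0.6,"delta_pos":[4,3.75,-3.2],"twist":[0,0,0]},{"fingers":0.6,"delta_pos":[4,0,0],"twist":[0,0,0]},{"fingers":0.6,"delta_pos":[2,0,0],"twist":[0,0,0]},{"fingers":0.6,"delta_pos":[0,0,0],"twist":[0,0,0]},{"fingers":0.6,"delta_pos":[0,0,0],"twist":[0,0,0]}]'
python3 - <<'E'
from h import *
go(533,131.5,4,-.0695); f=grab("wrist","w15"); W=world(f); Z=W[...,2]*1000
m=(Z>8)&(Z<26); m[:,:195]=0; m[:,325:]=0; print(rect(f,m,.017))
E
```

```text
time: 21.98
tool_pos: [0.535, 0.1282, 0.0618]
tool_rot: [0.708, 0.026, 0.706, -0.025]
contact_force: [-0.2, 0.0, 0.2]
gripper_width: 0.801
t 21.98 tcp [535.  128.2  61.8] F [-0.2  0.   0.2] w 68.0
shift now-axes cm [ 5.78  0.31 -0.24] target-axes [ 5.78  0.32 -0.22] twist deg [-0.15  0.18 -0.03]
(array([534.7, 132.7]), array([ 55.1, 100.7]), np.float64(-0.07), 442)
```

View pics/w15.png

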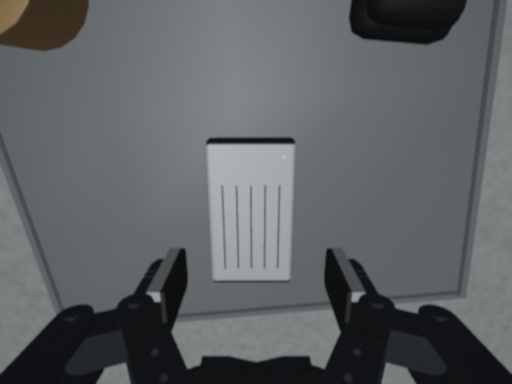

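```bash
python3 -m inch '[{"fingers":0.6,"delta_pos":[2,0.35,-0.22],"twist":[0,0,0]},{"fingers":0.6,"delta_pos":[3.5,0,0],"twist":[0,0,0]},{"fingers":0.6,"delta_pos":[0.5,0,0],"twist":[0,0,0]},{"fingers":0.6,"delta_pos":[0,0,0],"twist":[0,0,0]}]'
python3 - <<'E'
from h import *
go(533,132,1,-.0695)
E
```

```text
time: 22.52
tool_pos: [0.5311, 0.1322, -0.0003]
tool_rot: [0.706, 0.025, 0.707, -0.025]
contact_force: [0.2, 0.2, 0.5]
gripper_width: 0.798
t 22.52 tcp [ 5.311e+02  1.322e+02 -3.000e-01] F [0.2 0.2 0.5] w 67.8
shift now-axes cm [-0.13 -0.    0.19] target-axes [-0.13 -0.    0.19] twist deg [-0.1  -0.04  0.01]
```

```bash
python3 -m inch '[{"fingers":0.6,"delta_pos":[-0.1,0,0.1],"twist":[0,0,0]},{"fingers":0,"delta_pos":[0,0,0],"twist":[0,0,0]},{"fingers":-0.2,"delta_pos":[0,0,0],"twist":[0,0,0]},{"fingers":-0.2,"delta_pos":[0,0,0],"twist":[0,0,0]},{"fingers":-0.2,"delta_pos":[0,0,0],"twist":[0,0,0]}]'
python3 - <<'E'
from h import *
go(533,132,1,-.0695); grab("wrist","w16")
E
```

```text
time: 23.15
tool_pos: [0.5341, 0.1323, 0.0031]
tool_rot: [0.708, 0.025, 0.705, -0.025]
contact_force: [-0.3, -0.3, 5.1]
gripper_width: 0.635
t 23.15 tcp [534.1 132.3   3.1] F [-0.3 -0.3  5.1] w 54.0
shift now-axes cm [ 0.21 -0.04 -0.11] target-axes [ 0.21 -0.04 -0.11] twist deg [-0.11  0.21 -0.04]
```

View pics/w16.png

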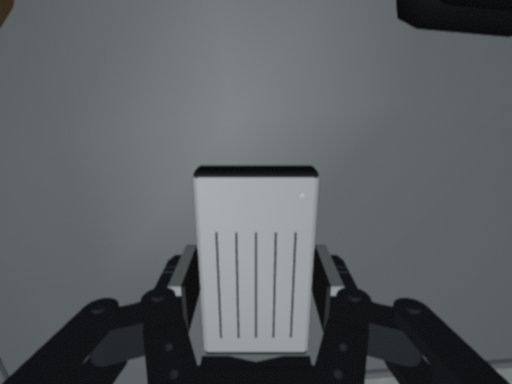

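```bash
python3 -m inch '[{"fingers":-0.2,"delta_pos":[-1,0,0],"twist":[0,0,0]},{"fingers":-0.2,"delta_pos":[-4,0,0],"twist":[0,0,0]},{"fingers":-0.2,"delta_pos":[-5,0,0],"twist":[0,0,0]},{"fingers":-0.2,"delta_pos":[-3,-4,0],"twist":[-2.2,0,0]},{"fingers":-0.2,"delta_pos":[0,-5,-0.5],"twist":[-2.2,0,0]}]';python3 -m inch '[{"fingers":-0.2,"delta_pos":[0,-6,-0.6],"twist":[0,0,0]},{"fingers":-0.2,"delta_pos":[0,-6,-0.6],"twist":[0,0,0]},{"fingers":-0.2,"delta_pos":[0,-6,-0.6],"twist":[0,0,0]},{"fingers":-0.2,"delta_pos":[0,-6,-0.6],"twist":[0,0,0]},{"fingers":-0.2,"delta_pos":[0,0,0],"twist":[0,0,0]}]'
python3 - <<'E'
from h import *
go(500.6,-221.3,34.1,.005); grab("wrist","w17")
E
```

```text
time: 23.82
tool_pos: [0.5248, 0.0419, 0.135]
tool_rot: [0.71, -0.003, 0.705, 0.003]
contact_force: [1.3, -0.9, -2.3]
gripper_width: 0.634
time: 24.45
tool_pos: [0.4991, -0.2012, 0.1311]
tool_rot: [0.707, -0.0, 0.707, -0.0]
contact_force: [1.2, 0.5, -1.5]
gripper_width: 0.629
t 24.45 tcp [ 499.1 -201.2  131.1] F [ 1.2  0.5 -1.5] w 53.4
shift now-axes cm [ 9.7  -2.    0.15] target-axes [ 9.7  -2.01  0.14] twist deg [-0.31 -0.02  0.03]
```

View pics/w17.png

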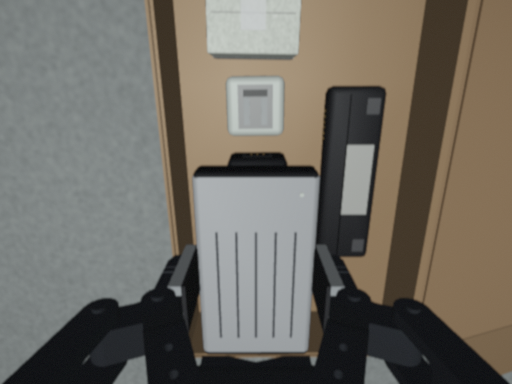

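```bash
python3 -m inch '[{"fingers":-0.2,"delta_pos":[2,-2,0.15],"twist":[-0.3,0,0]},{"fingers":-0.2,"delta_pos":[4,0,0],"twist":[0,0,0]},{"fingers":-0.2,"delta_pos":[2,0,0],"twist":[0,0,0]},{"fingers":-0.2,"delta_pos":[0,0,0],"twist":[0,0,0]},{"fingers":-0.2,"delta_pos":[0,0,0],"twist":[0,0,0]}]'
python3 - <<'E'
from h import *
go(500.6,-221.3,34.1,.005); f=grab("wrist","w18"); W=world(f)
print((W[140:190:3,256]*1000).round(1))
f=grab("top","t18")
E
```

```text
time: 25.12
tool_pos: [0.5027, -0.2177, 0.0523]
tool_rot: [0.708, -0.004, 0.706, 0.004]
contact_force: [-0.8, 0.5, -1.7]
gripper_width: 0.635
t 25.12 tcp [ 502.7 -217.7   52.3] F [-0.8  0.5 -1.7] w 53.9
shift now-axes cm [ 1.82 -0.36 -0.22] target-axes [ 1.82 -0.36 -0.21] twist deg [0.38 0.1  0.06]
[[ 504.9 -164.9    3.9]
 [ 504.9 -166.8    3.8]
 [ 504.9 -168.5    4.5]
 [ 504.9 -170.3    4.5]
 [ 504.9 -170.6   12.3]
 [ 504.9 -170.5   21.3]
 [ 504.9 -170.8   27.7]
 [ 504.9 -171.8   30.9]
 [ 504.9 -172.9   33.1]
 [ 504.7 -168.1   58.7]
 [ 504.7 -168.4   62.6]
 [ 504.7 -169.2   64.9]
 [ 504.7 -170.4   65.1]
 [ 504.7 -171.3   66.9]
 [ 504.8 -173.1   65.3]
 [ 504.8 -174.2   66.1]
 [ 504.8 -175.3   66.7]]
```

View pics/w18.png

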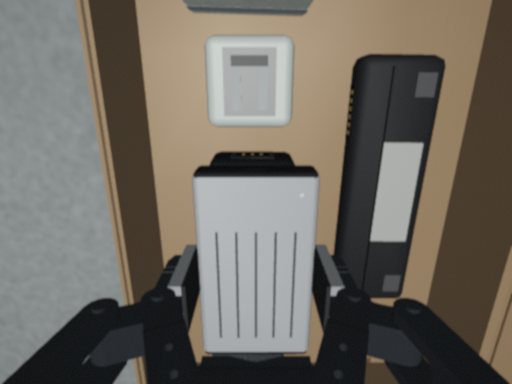

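```bash
python3 -m inch '[{"fingers":-0.2,"delta_pos":[0.3,-0.4,-0.21],"twist":[0.25,0,0]},{"fingers":-0.2,"delta_pos":[0.7,0,0],"twist":[0,0,0]},{"fingers":-0.2,"delta_pos":[0.4,0,0],"twist":[0,0,0]},{"fingers":-0.2,"delta_pos":[0,0,0],"twist":[0,0,0]},{"fingers":-0.2,"delta_pos":[0,0,0],"twist":[0,0,0]}]'
python3 - <<'E'
from h import *
go(500.5,-221.7,34.1,.006); f=grab("wrist","w19"); W=world(f)
print((W[140:190:3,256]*1000).round(1))
E
```

```text
time: 25.85
tool_pos: [0.4997, -0.2218, 0.0369]
tool_rot: [0.707, -0.002, 0.707, 0.002]
contact_force: [-0.8, 0.3, -2.0]
gripper_width: 0.635
t 25.85 tcp [ 499.7 -221.8   36.9] F [-0.8  0.3 -2. ] w 53.9
shift now-axes cm [0.28 0.01 0.08] target-axes [0.28 0.01 0.08] twist deg [ 0.02 -0.01 -0.  ]
[[ 502.  -166.5    3.8]
 [ 502.  -168.2    4. ]
 [ 502.  -169.9    3.8]
 [ 502.  -171.8    2.9]
 [ 502.  -170.1   19.7]
 [ 502.  -170.7   24.4]
 [ 502.  -171.3   28.9]
 [ 502.  -172.    32.3]
 [ 502.  -173.3   33.1]
 [ 502.  -172.4   42.3]
 [ 502.  -172.    49.2]
 [ 502.  -172.9   50.7]
 [ 502.  -174.3   50.8]
 [ 502.  -175.7   50.5]
 [ 502.  -176.8   51.1]
 [ 502.  -178.4   50.5]
 [ 502.  -179.3   51.8]]
```

View pics/w19.png

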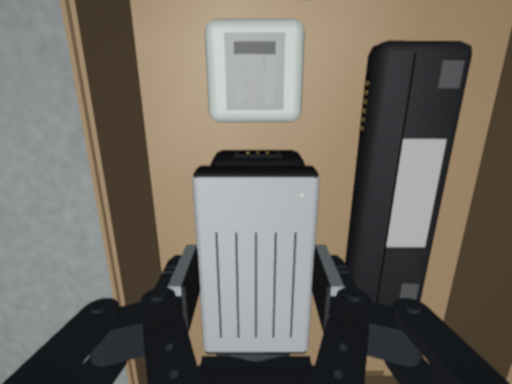

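```bash
python3 -m inch '[{"fingers":-0.2,"delta_pos":[0.1,0,0],"twist":[0,0,0]},{"fingers":-0.2,"delta_pos":[0.1,0,0],"twist":[0,0,0]},{"fingers":-0.2,"delta_pos":[0.05,0,0],"twist":[0,0,0]},{"fingers":-0.2,"delta_pos":[0,0,0],"twist":[0,0,0]}]'
python3 - <<'E'
from h import *
go(500.5,-221.7,34.1,.006)
E
```

```text
time: 26.4
tool_pos: [0.4996, -0.2218, 0.0344]
tool_rot: [0.707, -0.002, 0.707, 0.002]
contact_force: [0.3, 0.2, -2.6]
gripper_width: 0.635
t 26.4 tcp [ 499.6 -221.8   34.4] F [ 0.3  0.2 -2.6] w 54.0
shift now-axes cm [0.03 0.01 0.09] target-axes [0.03 0.01 0.09] twist deg [ 0.02 -0.01 -0.  ]
```

Not touching yet; another 0.5–1 mm at a time.

```bash
python3 -m inch '[{"fingers":-0.2,"delta_pos":[0.05,0,0],"twist":[0,0,0]},{"fingers":-0.2,"delta_pos":[0,0,0],"twist":[0,0,0]}]'; python3 -m inch '[{"fingers":-0.2,"delta_pos":[0.05,0,0],"twist":[0,0,0]},{"fingers":-0.2,"delta_pos":[0,0,0],"twist":[0,0,0]}]'
```

```text
time: 26.65
tool_pos: [0.4997, -0.2218, 0.0341]
tool_rot: [0.707, -0.002, 0.707, 0.002]
contact_force: [-0.5, 0.1, -0.9]
gripper_width: 0.634
time: 26.9
tool_pos: [0.4998, -0.2218, 0.0341]
tool_rot: [0.707, -0.002, 0.707, 0.002]
contact_force: [-3.0, 2.3, 3.8]
gripper_width: 0.636
```

```bash
python3 -m inch '[{"fingers":0.4,"delta_pos":[0,0,0],"twist":[0,0,0]},{"fingers":0.45,"delta_pos":[0,0,0],"twist":[0,0,0]},{"fingers":0.45,"delta_pos":[-1,0,0],"twist":[0,0,0]},{"fingers":0.45,"delta_pos":[-4,0,0],"twist":[0,0,0]},{"fingers":0.45,"delta_pos":[-6,0,0],"twist":[0,0,0]}]'
python3 - <<'E'
from h import *
grab("wrist","w20")
E
python3 -m inch '[{"fingers":0.45,"delta_pos":[-3,5,0],"twist":[0,0,0]},{"fingers":0.45,"delta_pos":[0,6,0],"twist":[0,0,0]},{"fingers":0.45,"delta_pos":[0,6,-1],"twist":[0,0,0]},{"fingers":0.45,"delta_pos":[0,6,-1],"twist":[0,0,0]},{"fingers":0.45,"delta_pos":[0,0,0],"twist":[0,0,0]}]'
python3 - <<'E'
from h import *
f=grab("top","t20"); W=world(f); Z=W[...,2]*1000
for n,b,h in (("drive",(318,198,374,232),48),("adap",(318,198,374,232),34),("chg",(297,200,322,230),32),("cart",(268,195,299,235),50),("bat",(295,165,378,196),24)):
    m=np.zeros(Z.shape,bool); m[b[1]:b[3],b[0]:b[2]]=1; m&=(abs(Z-h)<8); print(n,rect(f,m,h/1000), np.median(Z[m]))
cv2.imwrite("pics/z20.png",cv2.resize(f["pixels"][140:250,255:415],None,fx=4.5,fy=4.5,interpolation=cv2.INTER_CUBIC))
E
```

```text
time: 27.52
tool_pos: [0.4983, -0.221, 0.143]
tool_rot: [0.706, -0.001, 0.708, 0.003]
contact_force: [0.9, 0.0, 0.8]
gripper_width: 0.727
time: 28.2
tool_pos: [0.4777, 0.0113, 0.1741]
tool_rot: [0.708, -0.004, 0.707, 0.005]
contact_force: [0.3, -0.2, -0.7]
gripper_width: 0.726
drive (array([ 500.5, -220.5]), array([ 55.8, 100.9]), np.float64(0.0025), 134) 46.849040533087525
adap (array([ 498.9, -170.8]), array([47.6,  4.6]), np.float64(-0.0197), 42) 31.98728606367557
chg (array([ 498.9, -130.3]), array([43.6, 41.1]), np.float64(-0.0114), 69) 30.75195767055716Traceback (most recent call last):
  File "<stdin>", line 4, in <module>
  File "h.py", line 16, in rect
    c=max(cv2.findContours(mask.astype(np.uint8),cv2.RETR_EXTERNAL,cv2.CHAIN_APPROX_NONE)[0],key=cv2.contourArea)
ValueError: max() iterable argument is empty
```

View pics/w20.png

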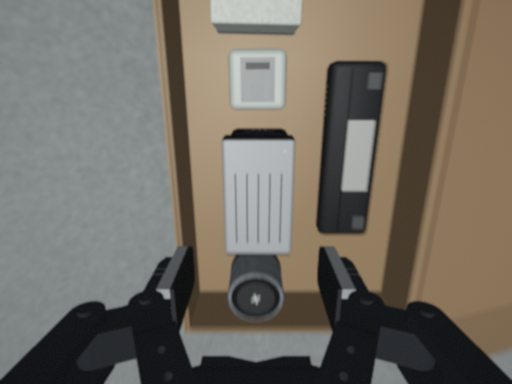

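```bash
python3 -m inch '[{"fingers":0.45,"delta_pos":[-3,0,-4],"twist":[0,0,0]},{"fingers":0.45,"delta_pos":[-3,2,-4],"twist":[0,0,0]},{"fingers":0.45,"delta_pos":[0,4,0],"twist":[0,0,0]},{"fingers":0.45,"delta_pos":[0,0,0],"twist":[0,0,0]}]'
python3 - <<'E'
from h import *
f=grab("top","t21"); W=world(f); Z=W[...,2]*1000
for n,b,h in (("drive",(318,198,374,232),48),("chg",(297,200,322,230),32),("cart",(268,195,299,235),50),("bat",(295,165,378,196),24),("spk",(376,200,408,232),54),("mouse",(106,142,158,178),30)):
    m=np.zeros(Z.shape,bool); m[b[1]:b[3],b[0]:b[2]]=1; m&=(abs(Z-h)<(8 if n!="mouse" else 25))
    if m.sum()>50: print(n,rect(f,m,h/1000), np.median(Z[m]))
print(manip.state()["contact_force"])
E
```

```text
time: 28.75
tool_pos: [0.3983, 0.0678, 0.2348]
tool_rot: [0.708, -0.003, 0.706, 0.003]
contact_force: [0.4, -0.4, 0.2]
gripper_width: 0.724
drive (array([ 500.5, -220.4]), array([ 55.8, 101.1]), np.float64(0.0025), 134) 46.93732055315747
chg (array([ 498.9, -130.3]), array([43.6, 41.1]), np.float64(-0.0114), 69) 30.80886748381728
cart (array([498.9, -73.2]), array([58. , 46.9]), np.float64(-0.003), 92) 49.37507480418368
bat (array([ 578.4, -189.7]), array([ 44.6, 147.4]), np.float64(0.0029), 158) 22.717303162629655
spk (array([ 495.7, -315.1]), array([68.8, 61.1]), np.float64(0.0132), 133) 53.37463635840045
mouse (array([625.8, 272. ]), array([ 57.5, 103.3]), np.float64(-0.1635), 127) 33.56382227746091
[-0.43152062 -0.61492295 -1.21151126]
```

View pics/t21.png

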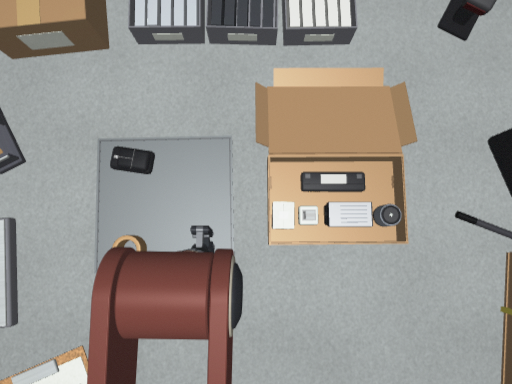

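Run:
```python
from h import *
a=load("top0")["pixels"].astype(int); b=load("t21")["pixels"].astype(int); c=load("t9")["pixels"].astype(int)
for n,(u0,v0,u1,v1) in dict(spk=(376,203,404,228),cart=(270,200,296,230),mouse=(108,144,157,176)).items():
    print(n,abs(a-b)[v0:v1,u0:u1].mean().round(2))
t=load("t14")["pixels"].astype(int)
d=viewer.grab_frame("scene")["pixels"].astype(int); s=load("scene0")["pixels"].astype(int); print("tape scene",abs(d-s)[138:165,320:350].mean().round(2))
manip.job_done()
```

```text
spk 7.33
cart 9.09
mouse 6.69
tape scene 0.8
the job is handed in; nothing more can be done
```

The box is packed and I handed the job in at about 29 s of the 96 s allowed. I placed the adaptor, then the charger, then the battery, and laid the drive on the adaptor last. Each item was lowered until the force reading showed contact before I opened the gripper.

The last top-camera check, taken before hand-in, showed:

- **Row spacing:** the gaps are about 13, 14.5 and 14 mm, running carton, charger, adaptor, speaker. I measured them before the drive went on. The adaptor then sat about 2 mm further towards the back than the carton and charger. I left it there, because that is within what the two cameras disagreed by.
- **Battery:** it lies at about x = +44, y = 0 mm in the box frame, turned by 0.003 rad.
- **Drive:** it lies flat with its centre within about 1 mm of the adaptor's and the same yaw. Nothing rests on it.
- **Carton and mouse:** the carton measured the same as at the start. The mouse was within about 1 mm, which is measurement noise.
- **Tape:** the scene view of it was unchanged.
- **Speaker:** my last size measurement of it also caught the box wall, so it is not usable. I checked the speaker only by comparing pictures. Its patch differed by about as much as those of the carton and mouse, which I put down to a brightness change.

The top and wrist cameras disagreed by up to about 3 mm. For the charger and drive I therefore set the final positions against neighbouring items seen in the same wrist picture.

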